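# Wedge the fixture's catch open and unload the controller

## Robot

A 6-joint arm with a two-finger parallel gripper is mounted at the origin on the work surface. World frame = base frame: x ahead of the robot, y to its left, z up, the work surface at z = 0. Lengths are in m, angles in rad, forces in N, time in s.
With the tool pointing down it reaches from about 0.425 to 0.95 m from the base axis. Payload 3.5 kg.
Tool frame: the origin (TCP) lies at the very end of the fingers, on their centre line; the grasp point (between the pads) lies 19 mm behind it (tcp_to_grasp is the distance from the TCP to the grasp point, in m); z points along the fingers, y is the direction in which the jaws open and shut (so a half turn about z gives the same grasp; the last joint's range is limited). The gripper opens to 85 mm and grips with 20 to 120 N. Pads are 22 mm wide; open, the fingers measure 114 mm over their backs; the gripper's body (76 mm by 85 mm) begins 54 mm behind the grasp point. The pads swing forward as they close: fully open they stand 13 mm farther back than shut.
Start: joints at [1.147, 0.286, 1.577, -0, 1.279, -0.15], TCP at [0.182, 0.65, 0.192] pointing down, gripper open.
Joint ranges: [-2.77, 2.77], [-0.9, 2.22], [0.21, 2.48], [-1.53, 4.67], [0.24, 2.81], [-2.84, 2.84]. Speed limits (rad/s): [2.79, 2.79, 3.14, 3.14, 3.14, 3.14].

## Interface

Orientations are given as a unit quaternion [x, y, z, w].
In Python, from plant import * gives the robot as it stands. The module is installed in compiled form; this text tells all that it offers.
- The arm moves only by the tool arm_command, never from a script. Its argument "steps" is a list of rows, each a list of 3 entries, a list of its own where there are three numbers: the turn, a rotation vector about the tool's x, y, z in rad, then the shift along the tool's x, y, z in m, then the gripper command: -1 is shut, 1 is fully open, values between are in proportion. A call has 1 to 12 rows; each row is the pose to reach, as a shift and turn from the pose measured when the call began, along the tool's axes at that moment; what a row does not reach only later rows make up. A row lasts 1/8 s, in which the tool goes at most 62.5 mm and 10.7 degrees, less where a joint would pass 70% of its speed; a pose out of reach is approached as far as the arm can. A call with a gripper value outside its range is refused whole. The fingers move at their own pace and stop on an object; "force" is the grip in N (left out, the last holds). Time passes only in rows, so rows that repeat a pose let the fingers close. It gives the time, the measured TCP pose, the force and the opening at its end, in the units of the state.
- get_state(): the state, without advancing time (a new reading comes with each control period).
- read_camera(name): name is "scene" or "top"; returns a dict with "frame" (384x512x3 uint8, red, green, blue), "vfov" (degrees; the focal length in pixels is half the picture's height over the tangent of half this angle, whatever the lens; pixels are square), "cx", "cy" (the principal point, pixels), "position" and "rotation" of the camera in the world. Camera axes: x right, y up, looking along -z (the intrinsics and any distortion apply to the point x, -y, -z); pixel columns grow to the right and rows downward; lengths in m; the calibration is good to about 2 mm. A picture is of the moment at which its call begins. There is no depth.
- sign_off(): hands the job in, once; it reports no verdict.
The state is a dict: "time": time; "qpos": joint angles; "dq": joint speeds; "joint_efforts": joint torques, N m; "eef_pos": TCP position; "tcp_rot": TCP orientation; "contact_force": force on the tool from outside, world axes, zero at the start; "wrist_torque": the same for the moment, N m; "opening": opening from 0.0 (shut) to 1.0 (fully open).
Only numpy, scipy, OpenCV 4.12 (cv2) and the standard library are available. Lean on these libraries where they do the work, as an engineer would, in place of code of your own. Each camera call takes 0.05 s, during which the arm holds its last target.

## Task

The finned controller in the test fixture is trapped by the red spring catch, which one hand cannot hold back while also lifting the controller out. Push the thick orange wedge, nose down, fully home into the catch's slot and leave it standing there so that it holds the catch open; then lift the controller out and set it down flat and right way up in the blue tray, without dropping it. Leave the thin grey wedge in the stand.

Things in the scene. Friction and masses are not known exactly. Their poses are not given: they have to be found in the camera images.
- slot (a point): Aim point of the catch's slot, on the slot's floor (top of the dark steel fixture plate, 110 x 230 x 12 mm, fixed on the bench). z up, +y the way the catch opens. Lower the orange wedge straight down here, nose first, centre over this point, y axes parallel (either way round), until it stands on the floor. May be off by 7 mm in y, 10 mm in x, 10 degrees. Let go, it settles 7 mm towards -y.
- catch_lug (a point): Foot of the lead-in on the red catch's lug; moves with the catch. Above it the lug slopes away to +y, 25 mm in 34 mm of height, so the wedge's nose rides down it and drives the catch open. It lies 32 mm above the slot's floor and, closed, 9 mm to -y of the slot point; a fixed grey post (58 mm tall) faces it 10 mm further to -y. The lug's top is 66 mm above the floor; the slot is 56 mm wide in x.
- catch (a joint): Opening of the red spring catch, m: 0 closed, to 0.036; it springs shut with 1.5 to 5 N. It is a flat red frame, its top 42 mm above the plate; closed, its nose covers the last 8 mm of the controller's +y end. From 0.008 the controller is clear; the orange wedge fully home gives about 0.014. Pushing the wedge home takes some 5 to 15 N.
- wedge_center (a point): Centre of the orange wedge: 110 mm tall, 24 mm thick (its y), 32 mm wide (its x), black bands near its top, 120 g; the lowest 16 mm taper to a 10 mm thick flat-footed nose. Stands nose down in a pocket of a fixed wooden stand, pocket floor 6 mm, rim 46 mm above the bench. Grip its thickness near its top, fingertips 17 to 27 mm above this centre, to stay above the lug; lift 50 mm to clear it.
- thin_center (a point): Centre of the thin grey wedge, 95 mm tall, 12 mm thick (y), 32 mm wide (x), in the stand's other pocket, 84 mm from the orange one along x. Too thin to open the catch: leave it there.
- unit_center (a point): Centre of the controller in the fixture: finned aluminium block, 50 mm (its x) by 85 mm (its y), 34 mm tall, about 0.3 kg, lying on the plate 110 mm to -y of the slot point. End walls 30 mm tall with 2 mm play keep it from being tipped out; corner stops 8 mm tall with 4 mm play leave the middle 60 mm of its long sides free. Grip it across x at its middle and lift straight up.
- tray_in (a point): Centre of the inner floor of the blue tray: inside 162 x 162 mm, floor 4 mm above the bench, walls 20 mm above this point, fixed. Set the controller down near this point, in any yaw.

How it is judged:
On the way, in this order (a step that is already met when the one before it is completed fails the run):
1. the orange wedge stands home in the slot, let go, holding the catch open, with the controller still in its nest (value of joint catch above 0.01 m and z of wedge_center in the frame of slot below 0.063 m and y of wedge_center in the frame of slot between -0.02 and 0.015 m and x of wedge_center in the frame of slot between -0.025 and 0.025 m and contact force between the fingers and wedge below 0.1 N and distance of unit_center from where it was at the start of the episode below 0.02 m), for 0.3 s.
2. the controller is lifted clear of the fixture with the wedge holding the catch open (z of unit_center in the frame of slot above 0.055 m and value of joint catch above 0.01 m and contact force between the fingers and wedge below 0.1 N).
At the end, for the whole second after the job is handed in: The controller lies still, upright (8 degrees), on the blue tray's floor, its centre within 58 mm of the tray's along each side; the orange wedge stands in the slot, foot within 8 mm of the floor, holding the catch at least 10 mm open; the grey wedge is still in its stand (x of unit_center in the frame of tray_in between -0.058 and 0.058 m and y of unit_center in the frame of tray_in between -0.058 and 0.058 m and z of unit_center in the frame of tray_in below 0.022 m and angle between unit_center's own z axis and vertical below 0.15 rad and linear speed of each of unit, wedge below 0.02 m/s and value of joint catch above 0.01 m and z of wedge_center in the frame of slot between 0.045 and 0.063 m and angle between wedge_center's own z axis and vertical below 0.25 rad and y of wedge_center in the frame of slot between -0.02 and 0.015 m and x of wedge_center in the frame of slot between -0.025 and 0.025 m); the robot touches nothing.
It fails at once if the controller is dropped (falling free with its centre more than 80 mm above the bench) (contact force between the fingers and unit below 0.05 N and height (world z) of unit_center above 0.08 m and linear speed of unit above 0.4 m/s).
It fails at once if the thin grey wedge is taken from its pocket (moved more than 30 mm) (distance of thin_center from where it was at the start of the episode above 0.03 m).
It also fails if it takes over 61 s, if anything falls off the work surface, if the arm or the gripper's body presses on something with over 40 N, if the wrist force passes 120 N, or if a joint passes its speed limit or range.

## Working session

There is one attempt and no reset: what is moved stays moved. The work goes in short steps, Python scripts to look and compute and a tool call to move; the robot and the scene stay as the last step left them, time stands still between calls to the robot, and variables do not carry over. Pictures are saved under pics/ and viewed, and the job is handed in when it is done.

Besides the shell and the picture viewer there is one more tool, called as a command line: name --argument value ..., lists and objects as JSON in quotes. arm_command: Moves the arm, as the interface text tells. Its arguments: {"type":"object","properties":{"steps":{"type":"array"},"force":{"type":"number"}},"required":["steps"]}

```bash
mkdir -p pics
python3 - <<'E'
from plant import *
import cv2, numpy as np
s=get_state()
for k in s: print(k, np.round(s[k],4))
for n in("scene","top"):
    c=read_camera(n)
    print(n,{k:np.round(v,4).tolist() if not isinstance(v,str) else v for k,v in c.items() if k!="frame"})
    cv2.imwrite(f"pics/{n}0.png",cv2.resize(c["frame"][:,:,::-1],(768,576),interpolation=cv2.INTER_CUBIC))
    np.save(f"{n}0.npy",c["frame"])
E
```

```text
time 0.0
qpos [ 1.147   0.2872  1.5782  0.      1.2786 -0.15  ]
dq [0.0007 0.0005 0.0003 0.0004 0.0016 0.0007]
joint_efforts [-1.60000e-03 -4.05986e+01 -2.92621e+01 -2.00000e-04  5.80000e-03
  0.00000e+00]
eef_pos [0.1822 0.6492 0.1904]
tcp_rot [ 1.365e-01  9.906e-01 -1.100e-03 -3.000e-04]
contact_force [ 0.9359  0.358  -0.1687]
wrist_torque [-0.0053 -0.0325  0.0373]
opening 1.0032
scene {'vfov': 57.4888, 'cx': 259.5736, 'cy': 190.7907, 'position': [1.0117, 0.1003, 0.7118], 'rotation': [0.2058, 0.2647, 0.7294, 0.5962]}
top {'vfov': 51.4804, 'cx': 252.7132, 'cy': 190.7818, 'position': [0.2975, 0.0059, 1.0499], 'rotation': [0.0698, -0.0689, -0.6928, 0.7144]}
```

View pics/scene0.png

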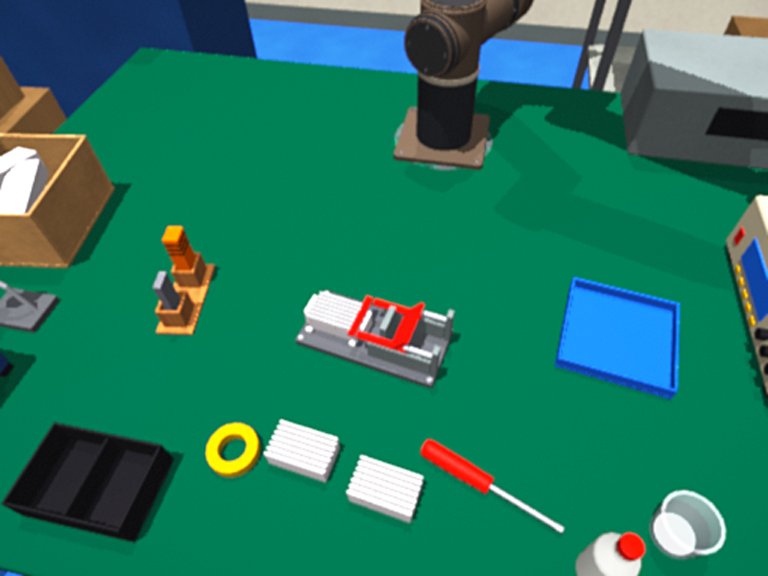

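View pics/top0.png

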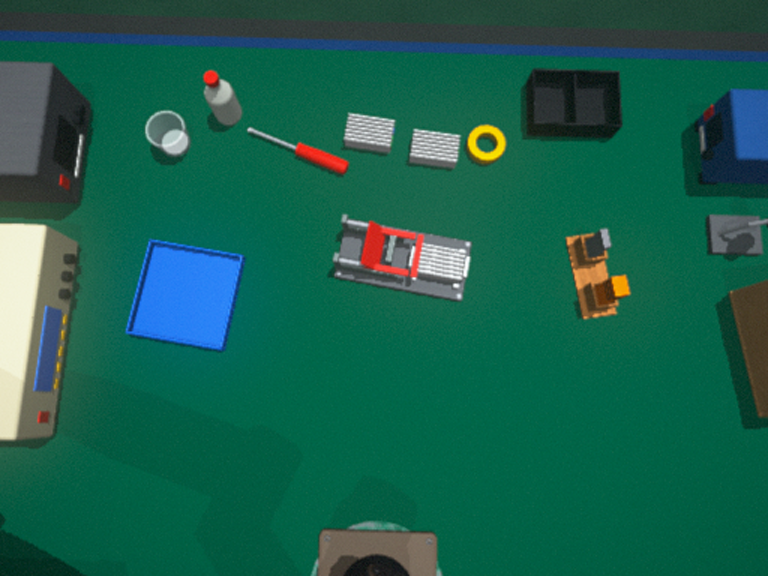

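```bash
cat > h.py <<'E'
from plant import *
import cv2, numpy as np
from scipy.spatial.transform import Rotation as R
CAL={"scene":dict(vfov=57.4888,cx=259.5736,cy=190.7907,p=[1.0117,.1003,.7118],q=[.2058,.2647,.7294,.5962]),
"top":dict(vfov=51.4804,cx=252.7132,cy=190.7818,p=[.2975,.0059,1.0499],q=[.0698,-.0689,-.6928,.7144])}
def proj(n,P):
    c=CAL[n];f=192/np.tan(np.radians(c["vfov"]/2))
    d=R.from_quat(c["q"]).inv().apply(np.atleast_2d(P)-c["p"])
    return np.c_[c["cx"]+f*d[:,0]/-d[:,2], c["cy"]+f*-d[:,1]/-d[:,2]]
def ray(n,uv):
    c=CAL[n];f=192/np.tan(np.radians(c["vfov"]/2));uv=np.atleast_2d(uv)
    d=np.c_[(uv[:,0]-c["cx"])/f,-(uv[:,1]-c["cy"])/f,-np.ones(len(uv))]
    return np.array(c["p"]),R.from_quat(c["q"]).apply(d)
def onz(n,uv,z):
    p,d=ray(n,uv); return p+d*((z-p[2])/d[:,2])[:,None]
def tri(uvs,uvt):
    A=[];b=[]
    for n,uv in(("scene",uvs),("top",uvt)):
        p,d=ray(n,uv);d=d[0]/np.linalg.norm(d);M=np.eye(3)-np.outer(d,d);A.append(M);b.append(M@p)
    return np.linalg.lstsq(np.vstack(A),np.hstack(b),rcond=None)[0]
def crop(n,fr,u0,v0,w,h,k,out):
    im=cv2.resize(fr[v0:v0+h,u0:u0+w,::-1],None,fx=k,fy=k,interpolation=cv2.INTER_CUBIC)
    for i in range(0,w,10):
        cv2.putText(im,str(u0+i),(i*k,8),0,.3,(255,255,255));cv2.line(im,(i*k,10),(i*k,14),(255,255,255))
    for i in range(0,h,10):
        cv2.putText(im,str(v0+i),(0,i*k+4),0,.3,(255,255,255));cv2.line(im,(20,i*k),(24,i*k),(255,255,255))
    cv2.imwrite(out,im)
E
python3 - <<'E'
from h import *
t=np.load("top0.npy");s=np.load("scene0.npy")
crop("top",t,215,135,110,75,7,"pics/t_fix.png")
crop("scene",s,190,180,125,85,6,"pics/s_fix.png")
crop("top",t,370,145,60,75,8,"pics/t_st.png")
crop("scene",s,95,140,60,90,6,"pics/s_st.png")
E
```

```text
(no output)
```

View pics/t_fix.png

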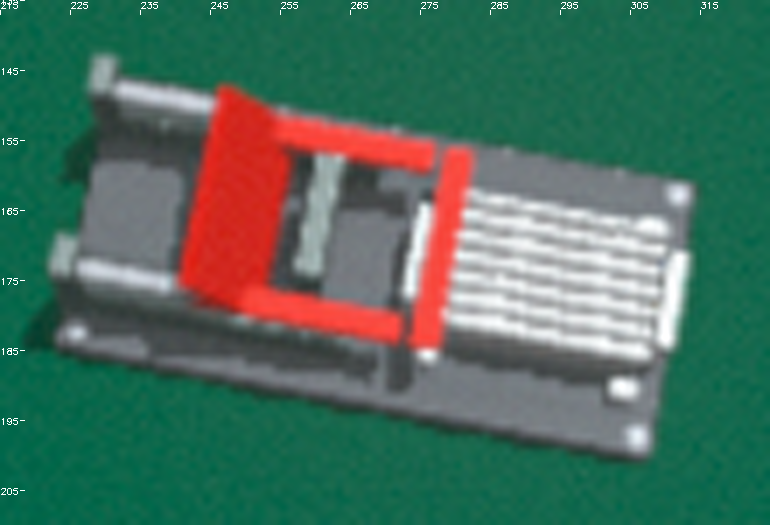

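View pics/s_fix.png

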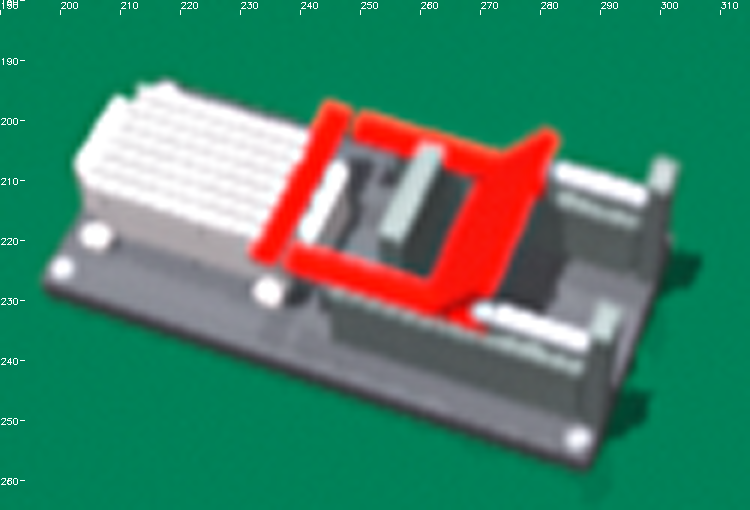

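View pics/t_st.png

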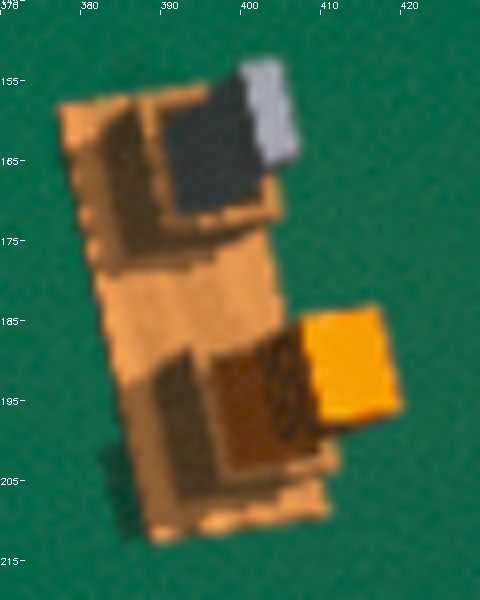

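View pics/s_st.png

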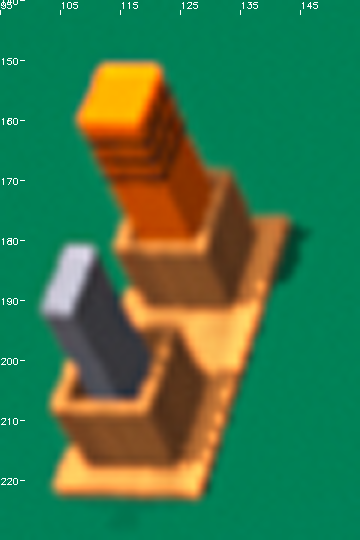

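Run:
```python
from h import *
T=lambda x,y:(215+x/7-.5,135+y/7-.5)
S=lambda x,y:(190+x/6-.5,180+y/6-.5)
pr=lambda n,a:print(n,np.round(np.asarray(a)*1000,1).tolist())
pr("plate top BL,BR,TR",onz("top",[T(57,345),T(648,450),T(693,183)],.012))
pr("plate scene L,BR",onz("scene",[S(43,283),S(590,458)],.012))
pr("post top",onz("top",[T(317,153),T(345,157),T(322,276),T(293,273)],.070))
pr("post scene",onz("scene",[S(415,145),S(443,147),S(405,245),S(379,240)],.070))
pr("lug top edge",onz("top",[T(228,86),T(180,285)],.078))
pr("lug top edge s",onz("scene",[S(553,127),S(483,332)],.078))
pr("nose -y edge",onz("top",[T(474,150),T(437,350)],.054))
pr("nose -y edge s",onz("scene",[S(325,98),S(250,255)],.054))
pr("unit end top",onz("top",[T(670,215),T(648,360)],.046))
pr("unit end scene",onz("scene",[S(125,90),S(75,165)],.046))
t=np.load("top0.npy");s=np.load("scene0.npy")
for n,im in(("top",t),("scene",s)):
    hsv=cv2.cvtColor(im,cv2.COLOR_RGB2HSV)
    m=cv2.inRange(hsv,(14,200,225),(25,255,255))
    k,l,st,c=cv2.connectedComponentsWithStats(m)
    for i in range(1,k):
        if st[i,4]>30:
            ct=cv2.findContours((l==i).astype(np.uint8),0,2)[0][0]
            r=cv2.minAreaRect(ct)
            print(n,st[i],c[i],r); pr("w",onz(n,[c[i]],.116)); pr("box",onz(n,cv2.boxPoints(r),.116))
    m=cv2.inRange(hsv,(100,150,150),(115,255,255))
    k,l,st,c=cv2.connectedComponentsWithStats(m); i=1+np.argmax(st[1:,4])
    print(n,"blue",st[i],c[i])
```

```text
plate top BL,BR,TR [[520.6, 91.1, 12.0], [486.9, -134.1, 12.0], [592.0, -151.0, 12.0]]
plate scene L,BR [[592.7, -151.7, 12.0], [627.2, 73.6, 12.0]]
post top [[582.6, -5.2, 70.0], [581.4, -15.4, 70.0], [536.6, -8.2, 70.0], [537.4, 2.3, 70.0]]
post scene [[539.5, -10.5, 70.0], [538.3, 0.2, 70.0], [585.4, -4.6, 70.0], [585.1, -14.5, 70.0]]
lug top edge [[604.5, 28.0, 78.0], [529.7, 42.7, 78.0]]
lug top edge s [[526.9, 40.6, 78.0], [621.6, 31.5, 78.0]]
nose -y edge [[590.2, -63.5, 54.0], [514.0, -51.2, 54.0]]
nose -y edge s [[511.6, -53.4, 54.0], [590.6, -63.7, 54.0]]
unit end top [[569.8, -137.3, 46.0], [514.3, -129.4, 46.0]]
unit end scene [[517.2, -136.1, 46.0], [557.4, -144.5, 46.0]]
top [408 184  11  13 116] [413.05172414 189.93103448] ((413.0882568359375, 189.85293579101562), (12.854387283325195, 8.973817825317383), 75.96376037597656)
w [[497.3, -373.6, 116.0]]
box [[509.6, -360.1, 116.0], [515.7, -381.3, 116.0], [485.3, -387.2, 116.0], [479.4, -366.2, 116.0]]
top blue [  84  159   79   74 4036] [123.6987116  196.62363726]
scene [108 151  13  10 100] [114.37 155.58] ((114.0, 155.5), (9.0, 12.0), 90.0)
w [[498.3, -374.3, 116.0]]
box [[486.7, -397.0, 116.0], [481.1, -368.0, 116.0], [509.5, -354.1, 116.0], [515.0, -382.5, 116.0]]
scene blue [ 370  185   83   81 4866] [413.43752569 224.43197698]
```

```bash
cat >> h.py <<'E'
def goal(*wps):
    """wps: (x,y,z mm, tool-y yaw deg) tool pointing down -> rows rel. to measured pose"""
    s=get_state();R0=R.from_quat(s["tcp_rot"]);p=np.array(s["eef_pos"])
    yv=R0.apply([0,1,0]);print("t",round(s["time"],2),"tcp",np.round(p*1000,1),"yaw",round(float(np.degrees(np.arctan2(yv[1],yv[0]))),1),"q",np.round(s["qpos"],2),"F",np.round(s["contact_force"],1),"op",round(float(s["opening"]),3))
    for w in wps:
        a=np.radians(w[3]);y=np.array([np.cos(a),np.sin(a),0]);z=np.array([0,0,-1.]);x=np.cross(y,z)
        Rt=R.from_matrix(np.c_[x,y,z])
        print(w,"turn",np.round((R0.inv()*Rt).as_rotvec(),3).tolist(),"shift",np.round(R0.inv().apply(np.array(w[:3])/1000-p),4).tolist())
E
python3 - <<'E'
from h import *
goal((480,300,220,74.3),(560,0,220,101.5),(498,-374,220,101.5))
# wedge/thin/stand yaw
U=lambda x,y:(370+x/8-.5,145+y/8-.5)
V=lambda x,y:(95+x/6-.5,140+y/6-.5)
print(onz("top",[U(270,112)],.101)*1000,onz("scene",[V(70,278)],.101)*1000)
print(onz("top",[U(60,105),U(150,543)],.006)*1000)
t=np.load("top0.npy");s=np.load("scene0.npy")
print(onz("top",[[123.7,196.6]],.008)*1000,onz("scene",[[413.4,224.4]],.008)*1000)
E
```

```text
t 0.1 tcp [182.2 649.2 190.4] yaw 74.3 q [ 1.15  0.29  1.58 -0.    1.28 -0.15] F [ 0.3 -0.4  0. ] op 0.998
(480, 300, 220, 74.3) turn [-0.002, -0.0, 0.0] shift [-0.3811, -0.2558, -0.0291]
(560, 0, 220, 101.5) turn [-0.002, -0.001, -0.475] shift [-0.5393, -0.523, -0.0286]
(498, -374, 220, 101.5) turn [-0.002, -0.001, -0.475] shift [-0.5807, -0.8998, -0.0278]
[[ 579.10529537 -359.29995725  101.        ]] [[ 579.68051999 -359.59830098  101.        ]]
[[ 607.55349402 -324.57261867    6.        ]
 [ 458.07559925 -349.77352754    6.        ]]
[[478.48469799 352.75192696   8.        ]] [[483.24429863 353.94411079   8.        ]]
```

arm_command --steps '[[[0,0,0],[-0.381,-0.256,-0.029],1],[[0,0,0],[-0.381,-0.256,-0.029],1],[[0,0,0],[-0.381,-0.256,-0.029],1],[[0,0,0],[-0.381,-0.256,-0.029],1],[[0,0,0],[-0.381,-0.256,-0.029],1],[[0,0,0],[-0.381,-0.256,-0.029],1],[[0,0,0],[-0.381,-0.256,-0.029],1],[[0,0,-0.449],[-0.539,-0.523,-0.029],1],[[0,0,-0.449],[-0.539,-0.523,-0.029],1],[[0,0,-0.449],[-0.539,-0.523,-0.029],1],[[0,0,-0.449],[-0.539,-0.523,-0.029],1],[[0,0,-0.449],[-0.539,-0.523,-0.029],1]]'

```text
time: 1.6
eef_pos: [0.5513, 0.0267, 0.2199]
tcp_rot: [-0.087, 0.996, -0.001, -0.001]
contact_force: [1.1, 0.4, 0.1]
opening: 1.002
```

Run:
```python
from h import *
goal((498,-374,160,100),(498,-374,83,100))
```

```text
t 1.6 tcp [551.3  26.7 219.9] yaw 100.0 q [-0.13 -0.01  1.85 -0.    1.3  -1.88] F [1.1 0.4 0.1] op 1.002
(498, -374, 160, 100) turn [-0.001, -0.002, 0.001] shift [0.1222, -0.3852, 0.0606]
(498, -374, 83, 100) turn [-0.001, -0.002, 0.001] shift [0.1221, -0.385, 0.1376]
```

arm_command --steps '[[[0,0,0],[0.122,-0.385,0.06],1],[[0,0,0],[0.122,-0.385,0.06],1],[[0,0,0],[0.122,-0.385,0.06],1],[[0,0,0],[0.122,-0.385,0.06],1],[[0,0,0],[0.122,-0.385,0.06],1],[[0,0,0],[0.122,-0.385,0.06],1],[[0,0,0],[0.122,-0.385,0.06],1],[[0,0,0],[0.122,-0.385,0.06],1],[[0,0,0],[0.122,-0.385,0.06],1],[[0,0,0],[0.122,-0.385,0.06],1]]'

```text
time: 2.85
eef_pos: [0.4986, -0.3724, 0.1608]
tcp_rot: [-0.088, 0.996, -0.001, -0.001]
contact_force: [0.1, 0.7, 0.1]
opening: 0.998
```

```bash
python3 - <<'E'
from h import *
goal((498,-374,83,100))
for n,b in(("scene",(80,90,100,120)),("top",(360,120,90,110))):
    c=read_camera(n); crop(n,c["frame"],*b,5,f"pics/{n}1.png")
E
python3 -c "
import cv2,numpy as np
a=cv2.imread('pics/scene1.png');b=cv2.imread('pics/top1.png')
h=min(a.shape[0],b.shape[0]);o=np.hstack([a[:h,:400],b[:h,:400]]);cv2.imwrite('pics/both1.png',o)"
```

```text
t 2.85 tcp [ 498.6 -372.4  160.8] yaw 100.1 q [-0.8   0.2   1.74 -0.    1.2  -2.55] F [0.1 0.7 0.1] op 0.998
(498, -374, 83, 100) turn [-0.001, -0.001, 0.002] shift [0.0008, -0.0013, 0.0778]
```

View pics/both1.png

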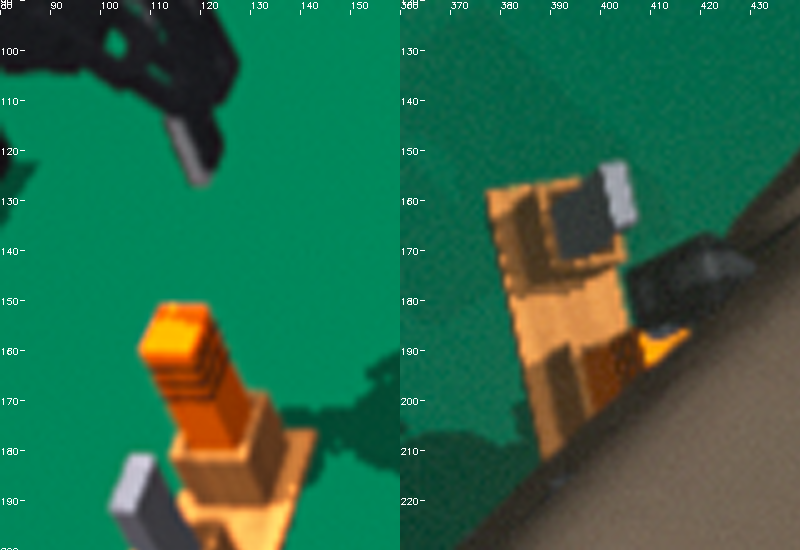

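arm_command --steps '[[[0,0,0],[0,-0.001,0.04],1],[[0,0,0],[0,-0.001,0.078],1],[[0,0,0],[0,-0.001,0.078],1],[[0,0,0],[0,-0.001,0.078],1],[[0,0,0],[0,-0.001,0.078],-1],[[0,0,0],[0,-0.001,0.078],-1],[[0,0,0],[0,-0.001,0.078],-1],[[0,0,0],[0,-0.001,0.078],-1],[[0,0,0],[0,-0.001,0.078],-1],[[0,0,0],[0,-0.001,0.078],-1]]' --force 60

```text
time: 4.2
eef_pos: [0.4987, -0.3738, 0.0829]
tcp_rot: [-0.088, 0.996, -0.001, -0.001]
contact_force: [1.1, -0.2, 0.6]
opening: 0.004
```

Run:
```python
from h import *
goal((498,-374,83,100))
c=read_camera("scene"); crop("scene",c["frame"],80,90,110,120,5,f"pics/s2.png")
```

```text
t 4.2 tcp [ 498.7 -373.8   82.9] yaw 100.1 q [-0.8   0.28  1.79 -0.    1.07 -2.55] F [ 1.1 -0.2  0.6] op 0.004
(498, -374, 83, 100) turn [-0.002, -0.001, 0.002] shift [0.0007, -0.0001, -0.0001]
```

View pics/s2.png

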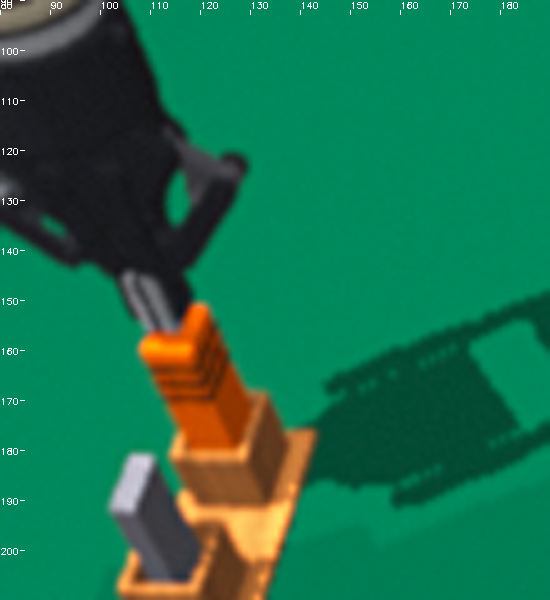

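Run:
```python
from h import *
print(proj("scene",np.array([[498.7,-373.8,z] for z in (82.9,102,116,130)])/1000))
s=get_state();print(s["contact_force"],s["opening"],s["wrist_torque"])
c=read_camera("top"); crop("top",c["frame"],360,120,90,110,5,"pics/t2.png")
for n in("scene","top"):
    c=read_camera(n);print(c["position"],c["rotation"],c["vfov"],c["cx"])
```

```text
[[118.96126859 165.1710007 ]
 [116.40706635 159.79069409]
 [114.47799825 155.72720308]
 [112.49870879 151.55792315]]
[ 0.77546172  0.33938924 -0.22253234] 0.0008364750974658443 [ 0.02169112  0.01266591 -0.01732888]
[1.01165858 0.10030448 0.71181268] [0.20579639 0.26469398 0.72944711 0.59623138] 57.48882111553401 259.57360703915657
[0.29754953 0.00590963 1.04988977] [ 0.06984133 -0.06889242 -0.6927986   0.71442713] 51.48044729033397 252.7131636309292
```

View pics/t2.png

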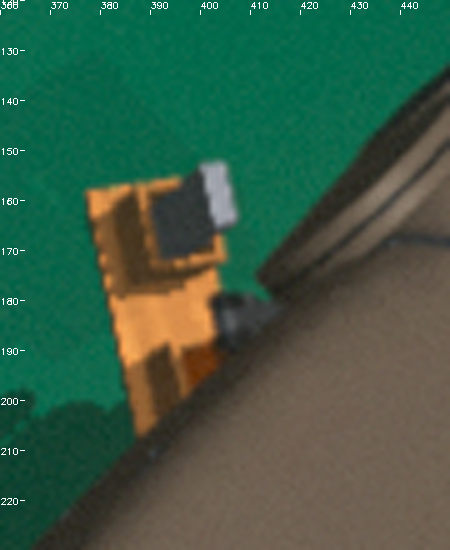

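Run:
```python
from h import *
c=read_camera("scene"); crop("scene",c["frame"],90,130,50,60,12,f"pics/s3.png")
a=np.radians(100);y=np.array([np.cos(a),np.sin(a),0])
p=np.array([.4986,-.3724,.1608])
for o in(.0425,.057):
  for z in(0,.013): print(o,z,proj("scene",p+o*y+[0,0,z]))
```

```text
0.0425 0 [[126.67584914 142.22669871]]
0.0425 0.013 [[124.91033824 138.01294928]]
0.057 0 [[132.87944304 142.29012092]]
0.057 0.013 [[131.19127349 138.07474691]]
```

View pics/s3.png

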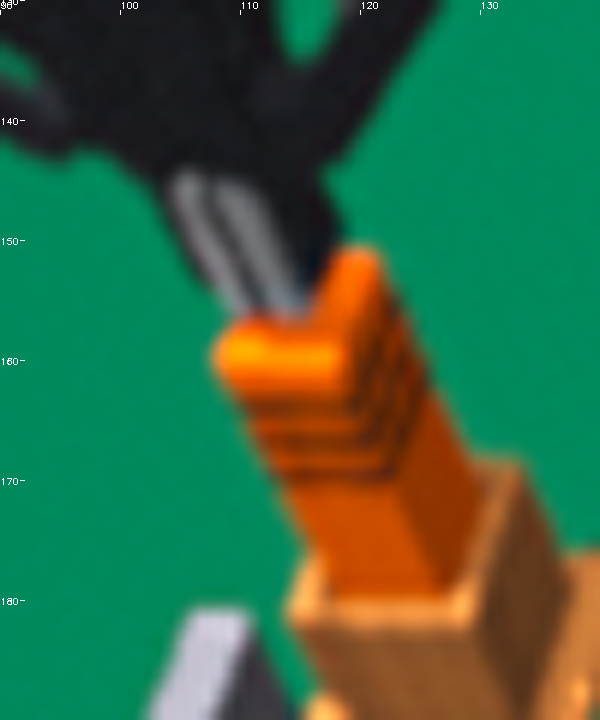

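Run:
```python
from h import *
print("base",proj("scene",[[0,0,0],[0,0,.02],[0,0,.3]]),proj("top",[[0,0,.02],[0,0,.3],[.08,0,.02]]))
p,d=ray("scene",[[113,157]])
for z in(.083,.1,.116,.125,.135): print(z,onz("scene",[[113,157]],z)*1000)
p,d=ray("scene",[[120,126]])
for z in(.16,.174,.19,.2,.21): print(z,onz("scene",[[120,126]],z)*1000)
c=read_camera("scene")["frame"];cv2.imwrite("pics/sf.png",cv2.resize(c[:,:,::-1],(768,576)))
```

```text
base [[294.75275022  92.12667149]
 [295.12557091  87.05504319]
 [301.61408865  -1.2108483 ]] [[250.63663585 396.95023078]
 [250.07948932 448.39824254]
 [251.67506426 361.34739148]]
0.083 [[ 475.21767564 -401.67254591   83.        ]]
0.1 [[ 489.72180973 -388.1014052   100.        ]]
0.116 [[ 503.37275946 -375.32856688  116.        ]]
0.125 [[ 511.05141868 -368.14384532  125.        ]]
0.135 [[ 519.58326226 -360.16082138  135.        ]]
0.16 [[ 440.27794509 -372.37354918  160.        ]]
0.174 [[ 454.77578628 -360.38110683  174.        ]]
0.19 [[ 471.34474764 -346.67545843  190.        ]]
0.2 [[ 481.70034849 -338.10942818  200.        ]]
0.21 [[ 492.05594934 -329.54339793  210.        ]]
```

View pics/sf.png

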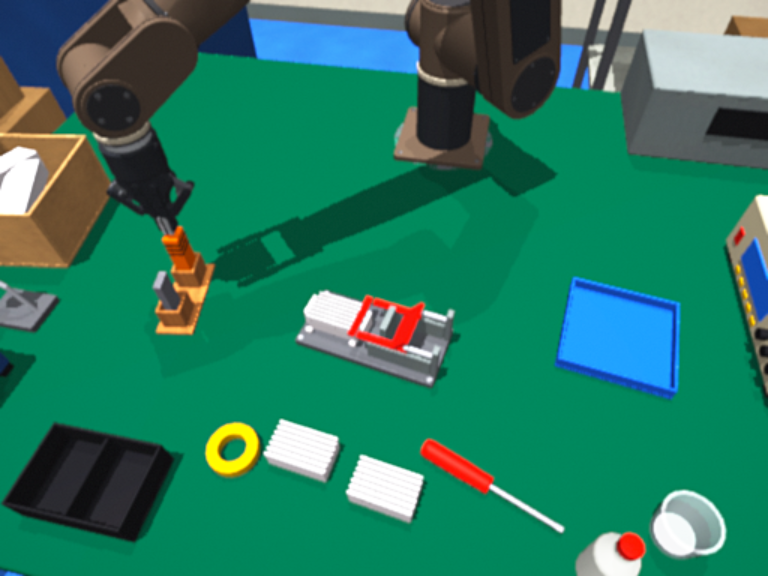

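arm_command --steps '[[[0,0,0],[0,0,-0.04],-1],[[0,0,0],[0,0,-0.04],-1],[[0,0,0],[0,0,-0.04],-1]]'

```text
time: 4.88
eef_pos: [0.4987, -0.3736, 0.1227]
tcp_rot: [-0.088, 0.996, -0.001, -0.001]
contact_force: [-1.7, 0.9, -0.2]
opening: -0.001
```

Run:
```python
from h import *
goal((498,-374,83,100))
p=get_state()["eef_pos"]
print(proj("scene",[p+np.array([0,0,z]) for z in(0,.02,.03,.04)]))
c=read_camera("scene"); crop("scene",c["frame"],80,110,60,60,10,f"pics/s4.png")
```

```text
t 4.88 tcp [ 498.7 -373.6  122.7] yaw 100.1 q [-0.8   0.24  1.77 -0.    1.14 -2.55] F [-1.7  0.9 -0.2] op -0.001
(498, -374, 83, 100) turn [-0.002, -0.001, 0.002] shift [0.0007, -0.0002, 0.0397]
[[113.6309498  153.74993666]
 [110.7536691  147.68544867]
 [109.27403474 144.566801  ]
 [107.76602276 141.38834138]]
```

View pics/s4.png

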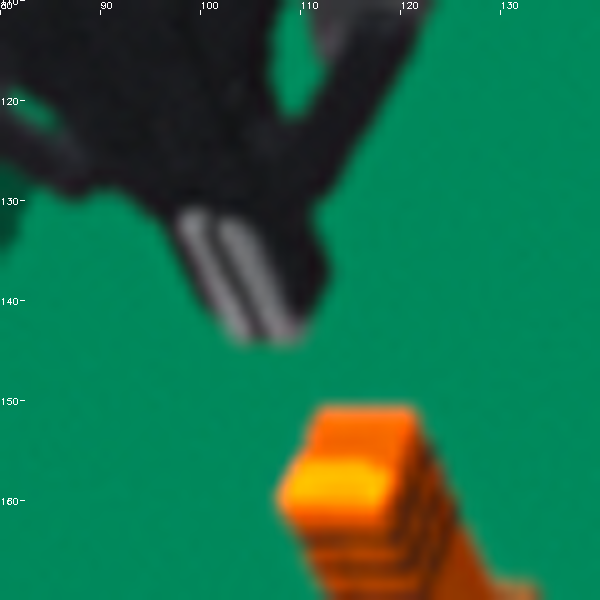

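Run:
```python
from h import *
goal((560,-240,122,100),(560,-240,15,100))
```

```text
t 4.92 tcp [ 498.3 -373.2  121.9] yaw 100.1 q [-0.8   0.24  1.77 -0.    1.14 -2.55] F [ 0.5  0.1 -0.6] op -0.004
(560, -240, 122, 100) turn [-0.0, -0.002, 0.002] shift [-0.0842, 0.1202, -0.0003]
(560, -240, 15, 100) turn [-0.0, -0.002, 0.002] shift [-0.0844, 0.1203, 0.1067]
```

arm_command --steps '[[[0,0,0],[-0.084,0.12,-0.01],-1],[[0,0,0],[-0.084,0.12,-0.01],-1],[[0,0,0],[-0.084,0.12,-0.01],-1],[[0,0,0],[-0.084,0.12,-0.01],-1],[[0,0,0],[-0.084,0.12,0.05],-1],[[0,0,0],[-0.084,0.12,0.1],-1],[[0,0,0],[-0.084,0.12,0.1],-1],[[0,0,0],[-0.084,0.12,0.1],-1]]'

```text
time: 5.92
eef_pos: [0.5603, -0.2421, 0.0232]
tcp_rot: [-0.088, 0.996, -0.001, -0.0]
contact_force: [0.7, -0.6, 1.2]
opening: 0.001
```

Run:
```python
from h import *
goal((560,-240,122,100))
for n in("scene","top"):
    c=read_camera(n)["frame"];np.save(n+"5.npy",c)
    p=get_state()["eef_pos"];q=proj(n,[p,p+[0,0,.035]]);print(n,q)
    u,v=q[0].astype(int);u=max(u-40,0);v=max(v-60,0)
    crop(n,c,u,v,80,90,6,f"pics/{n}5.png")
```

```text
t 5.92 tcp [ 560.3 -242.1   23.2] yaw 100.1 q [-0.57  0.34  1.85 -0.    0.96 -2.32] F [ 0.7 -0.6  1.2] op 0.001
(560, -240, 122, 100) turn [-0.002, -0.001, 0.001] shift [0.0, 0.002, -0.0988]
scene [[164.67640938 207.27333735]
 [161.35285696 198.50406681]]
top [[348.66335957 171.44128719]
 [351.91135372 168.12775505]]
```

View pics/scene5.png

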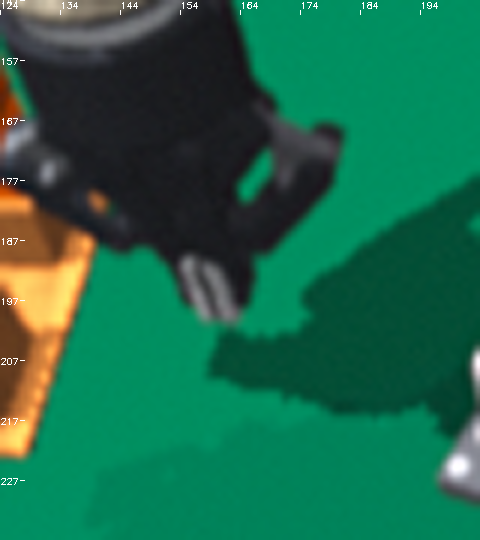

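View pics/top5.png

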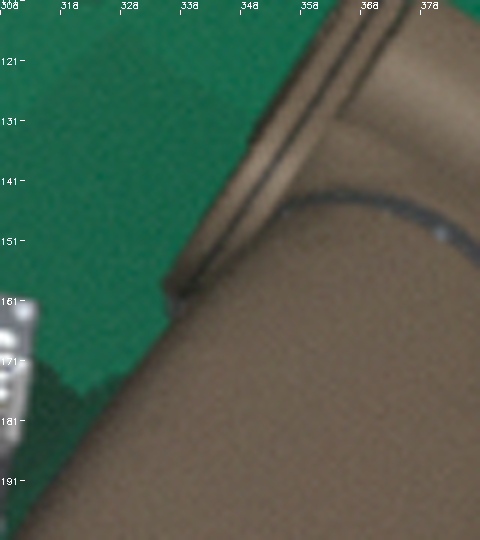

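arm_command --steps '[[[0,0,0],[0,0,0.018],-1],[[0,0,0],[0,0,0.018],-1],[[0,0,0],[0,0,0.018],-1]]'

```text
time: 6.4
eef_pos: [0.5616, -0.2423, 0.0068]
tcp_rot: [-0.088, 0.996, -0.002, 0.001]
contact_force: [0.6, -1.2, 1.0]
opening: -0.001
```

arm_command --steps '[[[0,0,0],[0,0,0.003],-1],[[0,0,0],[0,0,0.006],-1],[[0,0,0],[0,0,0.01],-1]]'

```text
time: 6.78
eef_pos: [0.5616, -0.2423, -0.0034]
tcp_rot: [-0.088, 0.996, -0.002, 0.001]
contact_force: [0.0, -0.3, 0.3]
opening: 0.0
```

arm_command --steps '[[[0,0,0],[0,0,0.005],-1],[[0,0,0],[0,0,0.01],-1],[[0,0,0],[0,0,0.01],-1]]'

```text
time: 7.15
eef_pos: [0.5612, -0.242, -0.0142]
tcp_rot: [-0.088, 0.996, -0.002, 0.0]
contact_force: [-0.3, 0.1, -0.6]
opening: 0.003
```

Run:
```python
from h import *
goal((560,-240,122,100))
n="scene";c=read_camera(n)["frame"]
p=get_state()["eef_pos"];q=proj(n,[p,p+[0,0,.035]]);print(n,q)
crop(n,c,124,150,80,80,7,f"pics/{n}6.png")
```

```text
t 7.15 tcp [ 561.2 -242.   -14.2] yaw 100.1 q [-0.57  0.39  1.86 -0.    0.89 -2.32] F [-0.3  0.1 -0.6] op 0.003
(560, -240, 122, 100) turn [-0.003, 0.001, 0.002] shift [0.0007, 0.0018, -0.1362]
scene [[168.09503397 216.29828125]
 [164.99273816 208.11295342]]
```

View pics/scene6.png

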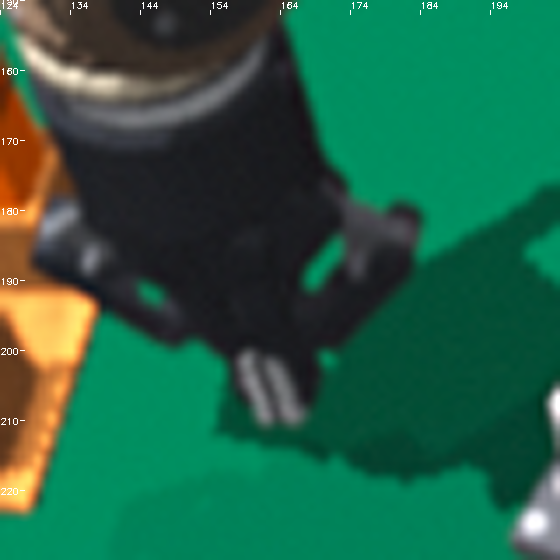

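arm_command --steps '[[[0,0,0],[0,0,0.005],-1],[[0,0,0],[0,0,0.01],-1],[[0,0,0],[0,0,0.01],-1]]'

```text
time: 7.58
eef_pos: [0.5609, -0.2419, -0.0245]
tcp_rot: [-0.088, 0.996, -0.001, 0.0]
contact_force: [0.5, -0.2, 0.5]
opening: 0.001
```

arm_command --steps '[[[0,0,0],[0,0,0.003],-1],[[0,0,0],[0,0,0.006],-1],[[0,0,0],[0,0,0.006],-1]]'

```text
time: 7.95
eef_pos: [0.5607, -0.2418, -0.0309]
tcp_rot: [-0.088, 0.996, -0.001, -0.0]
contact_force: [-0.5, -0.8, 0.0]
opening: 0.001
```

arm_command --steps '[[[0,0,0],[0,0,0.002],-1],[[0,0,0],[0,0,0.004],-1],[[0,0,0],[0,0,0.004],-1]]'

```text
time: 8.32
eef_pos: [0.5605, -0.2416, -0.0352]
tcp_rot: [-0.088, 0.996, -0.001, -0.0]
contact_force: [1.1, -0.1, 0.2]
opening: -0.002
```

arm_command --steps '[[[0,0,0],[0,0,0.002],-1],[[0,0,0],[0,0,0.003],-1],[[0,0,0],[0,0,0.003],-1]]'

```text
time: 8.7
eef_pos: [0.5604, -0.2416, -0.0383]
tcp_rot: [-0.088, 0.996, -0.001, -0.0]
contact_force: [0.5, -0.9, 0.4]
opening: -0.002
```

arm_command --steps '[[[0,0,0],[0,0,0.002],-1],[[0,0,0],[0,0,0.003],-1],[[0,0,0],[0,0,0.003],-1]]'

```text
time: 9.07
eef_pos: [0.5607, -0.2418, -0.0395]
tcp_rot: [-0.088, 0.996, -0.001, -0.001]
contact_force: [-3.0, 1.5, 8.4]
opening: -0.006
```

Run:
```python
from h import *
goal((560,-240,122,100))
n="scene";c=read_camera(n)["frame"]
p=get_state()["eef_pos"]
crop(n,c,124,160,80,80,7,f"pics/{n}7.png")
```

```text
t 9.07 tcp [ 560.7 -241.8  -39.5] yaw 100.1 q [-0.57  0.43  1.86 -0.    0.85 -2.32] F [-3.   1.5  8.4] op -0.006
(560, -240, 122, 100) turn [-0.001, -0.001, 0.002] shift [0.0006, 0.0016, -0.1615]
```

View pics/scene7.png

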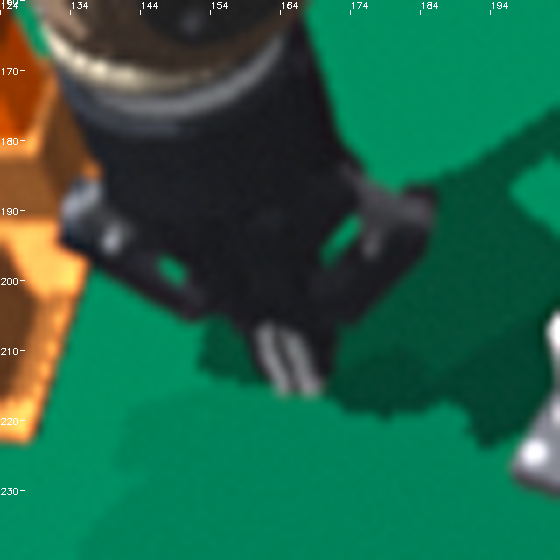

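Run:
```python
from h import *
print(onz("scene",[[165.9,215.5]],0.)*1000)
a=np.radians(100);p=np.array([560.7,-241.8]);x=np.array([np.sin(a),-np.cos(a)])
print("near edge pred",p+11*x)
```

```text
[[ 568.75892961 -241.96649072    0.        ]]
near edge pred [ 571.53288528 -239.88987005]
```

Run:
```python
from h import *
goal((560,-241,100,100),(498,-374,110,100),(498,-374,44,100))
```

```text
t 9.12 tcp [ 560.7 -241.8  -39.5] yaw 100.1 q [-0.57  0.43  1.86 -0.    0.85 -2.32] F [-4.2  2.   8.7] op 0.002
(560, -241, 100, 100) turn [-0.002, -0.001, 0.002] shift [0.0007, 0.0007, -0.1395]
(498, -374, 110, 100) turn [-0.002, -0.001, 0.002] shift [0.0851, -0.1194, -0.1492]
(498, -374, 44, 100) turn [-0.002, -0.001, 0.002] shift [0.085, -0.1193, -0.0832]
```

arm_command --steps '[[[0,0,0],[0,0,-0.06],-1],[[0,0,0],[0,0,-0.14],1],[[0,0,0],[0,0,-0.15],1],[[0,0,0],[0.085,-0.119,-0.15],1],[[0,0,0],[0.085,-0.119,-0.15],1],[[0,0,0],[0.085,-0.119,-0.15],1],[[0,0,0],[0.085,-0.119,-0.15],1],[[0,0,0],[0.085,-0.119,-0.15],1],[[0,0,0],[0.085,-0.119,-0.15],1]]'

```text
time: 10.25
eef_pos: [0.4988, -0.372, 0.1106]
tcp_rot: [-0.089, 0.996, -0.001, -0.001]
contact_force: [0.1, -0.2, -0.8]
opening: 1.001
```

Run:
```python
from h import *
goal((498,-374,44,100))
n="scene";c=read_camera(n)["frame"];crop(n,c,60,100,100,80,7,"pics/s8.png")
```

```text
t 10.25 tcp [ 498.8 -372.   110.6] yaw 100.2 q [-0.8   0.25  1.78 -0.    1.12 -2.55] F [ 0.1 -0.2 -0.8] op 1.001
(498, -374, 44, 100) turn [-0.001, -0.001, 0.004] shift [0.0011, -0.0018, 0.0666]
```

View pics/s8.png

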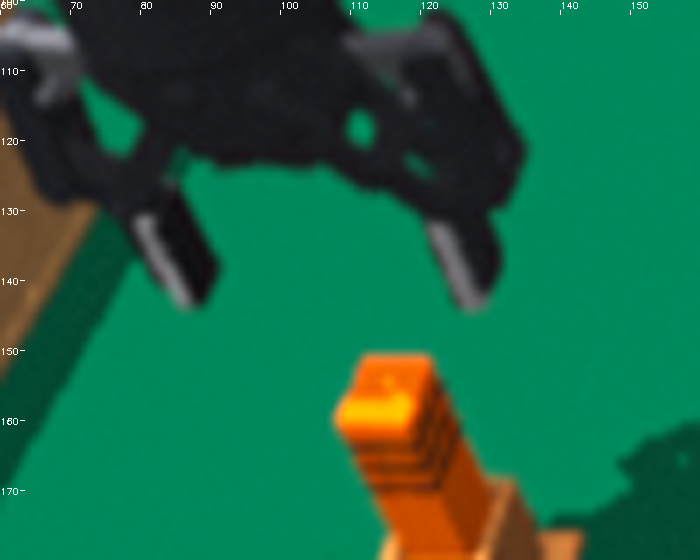

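arm_command --steps '[[[0,0,0],[0.001,-0.002,0.04],1],[[0,0,0],[0.001,-0.002,0.068],1],[[0,0,0],[0.001,-0.002,0.068],1],[[0,0,0],[0.001,-0.002,0.068],1],[[0,0,0],[0.001,-0.002,0.068],-1],[[0,0,0],[0.001,-0.002,0.068],-1],[[0,0,0],[0.001,-0.002,0.068],-1],[[0,0,0],[0.001,-0.002,0.068],-1],[[0,0,0],[0.001,-0.002,0.068],-1]]' --force 60

```text
time: 11.42
eef_pos: [0.4984, -0.3748, 0.0433]
tcp_rot: [-0.089, 0.996, -0.001, -0.0]
contact_force: [0.4, -0.4, 1.7]
opening: 0.274
```

Run:
```python
from h import *
goal((498,-374,44,100))
n="scene";c=read_camera(n)["frame"];crop(n,c,70,110,90,80,7,"pics/s9.png")
```

```text
t 11.43 tcp [ 498.4 -374.8   43.3] yaw 100.2 q [-0.81  0.33  1.81 -0.    1.   -2.55] F [ 0.4 -0.4  1.7] op 0.274
(498, -374, 44, 100) turn [-0.002, -0.001, 0.004] shift [0.0003, 0.0009, -0.0007]
```

View pics/s9.png

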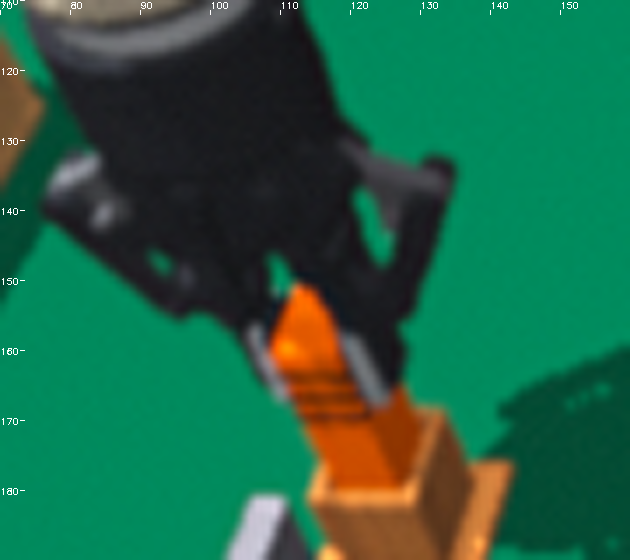

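arm_command --steps '[[[0,0,0],[0,0,-0.03],-1],[[0,0,0],[0,0,-0.07],-1],[[0,0,0],[0,0,-0.12],-1],[[0,0,0],[0,0,-0.12],-1],[[0,0,0],[0,0,-0.12],-1]]'

```text
time: 12.1
eef_pos: [0.4978, -0.3739, 0.162]
tcp_rot: [-0.089, 0.996, -0.0, -0.001]
contact_force: [-0.2, 0.3, -1.2]
opening: 0.268
```

Run:
```python
from h import *
goal((563.5,17,170,81.4),(563.5,17,130,81.4))
```

```text
t 12.1 tcp [ 497.8 -373.9  162. ] yaw 100.2 q [-0.81  0.2   1.74 -0.    1.21 -2.55] F [-0.2  0.3 -1.2] op 0.268
(563.5, 17, 170, 81.4) turn [-0.001, -0.002, 0.329] shift [-0.1341, 0.373, -0.0084]
(563.5, 17, 130, 81.4) turn [-0.001, -0.002, 0.329] shift [-0.1341, 0.373, 0.0316]
```

arm_command --steps '[[[0,0,0.1],[-0.02,0.055,-0.008],-1],[[0,0,0.2],[-0.04,0.11,-0.008],-1],[[0,0,0.329],[-0.06,0.165,-0.008],-1],[[0,0,0.329],[-0.08,0.22,-0.008],-1],[[0,0,0.329],[-0.1,0.275,-0.008],-1],[[0,0,0.329],[-0.12,0.33,-0.008],-1],[[0,0,0.329],[-0.134,0.373,-0.008],-1],[[0,0,0.329],[-0.134,0.373,-0.008],-1],[[0,0,0.329],[-0.134,0.373,-0.008],-1],[[0,0,0.329],[-0.134,0.373,-0.008],-1]]'

```text
time: 13.35
eef_pos: [0.5629, 0.0159, 0.1686]
tcp_rot: [0.076, 0.997, -0.0, -0.002]
contact_force: [1.0, -0.4, -1.0]
opening: 0.272
```

Run:
```python
from h import *
goal((563.5,17,130,81.4),(563.5,17,49,81.4))
n="scene";c=read_camera(n)["frame"];np.save("s10.npy",c);crop(n,c,185,110,130,110,6,"pics/s10.png")
s=get_state()["eef_pos"]
print("foot",proj("scene",[s+[0,0,-.0373],[.5635,.017,.012]]))
```

```text
t 13.35 tcp [562.9  15.9 168.6] yaw 81.3 q [-0.15  0.06  1.87 -0.    1.21 -1.57] F [ 1.  -0.4 -1. ] op 0.272
(563.5, 17, 130, 81.4) turn [-0.001, -0.004, -0.002] shift [-0.0006, 0.0012, 0.0386]
(563.5, 17, 49, 81.4) turn [-0.001, -0.004, -0.002] shift [-0.0009, 0.0013, 0.1196]
foot [[268.06103739 196.73376652]
 [268.3515873  228.13793752]]
```

View pics/s10.png

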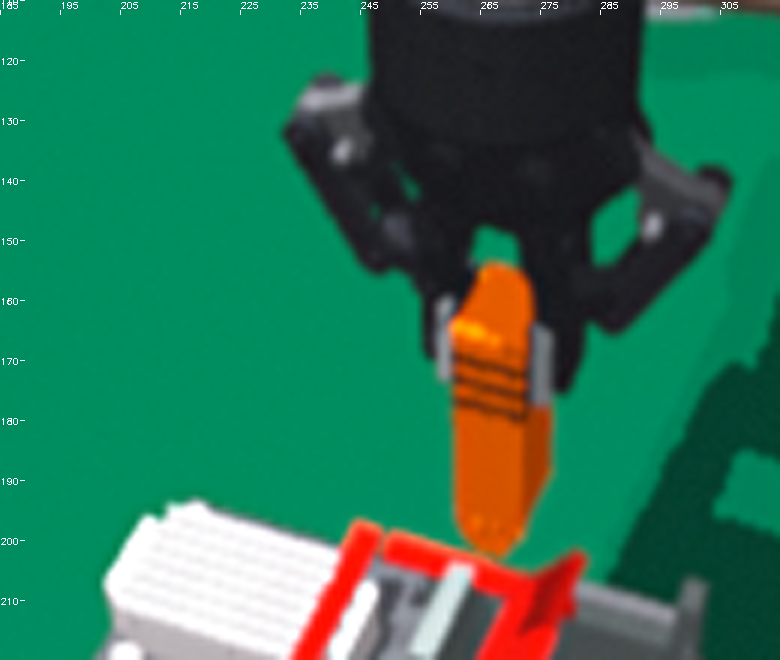

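Run:
```python
from h import *
p=np.array([.5629,.0159,.1686]);a=np.radians(-8.7);X=np.array([np.cos(a),np.sin(a),0]);Y=np.array([-np.sin(a),np.cos(a),0])
for z0 in(-.0373,-.0373+.11):
  for y in((-.005,.005) if z0<0 else (-.012,.012)):
    print(z0,y,[proj("scene",p+X*x+Y*y+[0,0,z0]).round(1).tolist() for x in(-.016,.016)])
```

```text
-0.0373 -0.005 [[[268.4, 190.6]], [[263.3, 201.8]]]
-0.0373 0.005 [[[272.8, 191.8]], [[267.8, 203.1]]]
0.0727 -0.012 [[[265.2, 153.1]], [[259.3, 164.6]]]
0.0727 0.012 [[[277.2, 156.1]], [[271.6, 167.8]]]
```

arm_command --steps '[[[0,0,0],[-0.001,0.001,0.03],-1],[[0,0,0],[-0.001,0.001,0.05],-1],[[0,0,0],[-0.001,0.001,0.06],-1],[[0,0,0],[-0.001,0.001,0.06],-1]]' --force 80

```text
time: 13.9
eef_pos: [0.5635, 0.0164, 0.1081]
tcp_rot: [0.076, 0.997, -0.0, -0.002]
contact_force: [-0.4, 0.1, -0.6]
opening: 0.268
```

arm_command --steps '[[[0,0,0],[0,0,0.01],-1],[[0,0,0],[0,0,0.02],-1],[[0,0,0],[0,0,0.03],-1],[[0,0,0],[0,0,0.03],-1]]'

```text
time: 14.4
eef_pos: [0.5636, 0.0157, 0.0775]
tcp_rot: [0.076, 0.997, -0.001, -0.002]
contact_force: [1.0, -4.0, -1.0]
opening: 0.266
```

Run:
```python
from h import *
goal((563.5,17,49,81.4))
n="scene";c=read_camera(n)["frame"];crop(n,c,185,140,130,110,6,"pics/s11.png")
```

```text
t 14.4 tcp [563.6  15.7  77.5] yaw 81.3 q [-0.15  0.17  1.94 -0.    1.04 -1.57] F [ 1. -4. -1.] op 0.266
(563.5, 17, 49, 81.4) turn [-0.002, -0.004, -0.002] shift [0.0001, 0.0013, 0.0285]
```

View pics/s11.png

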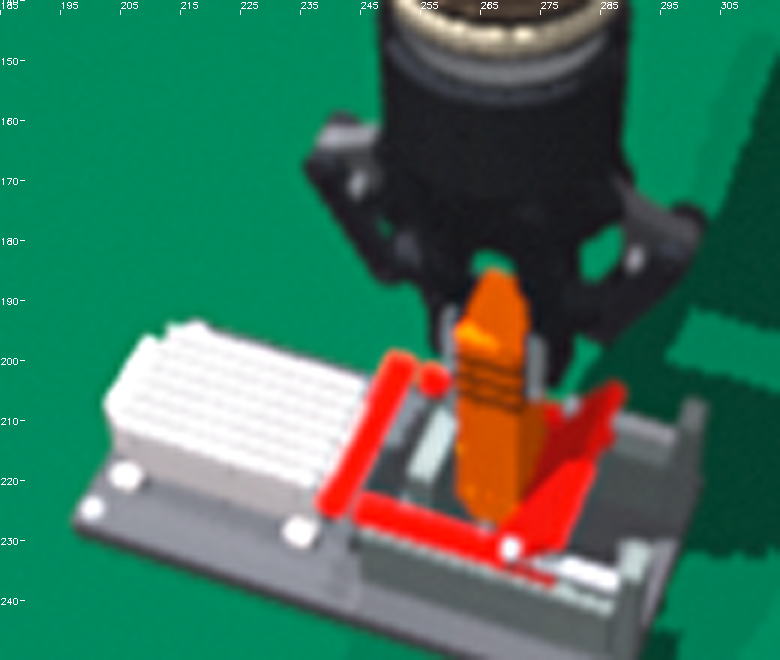

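arm_command --steps '[[[0,0,0],[0,0.001,0.008],-1],[[0,0,0],[0,0.001,0.016],-1],[[0,0,0],[0,0.001,0.022],-1],[[0,0,0],[0,0.001,0.025],-1],[[0,0,0],[0,0.001,0.025],-1]]'

```text
time: 15.08
eef_pos: [0.5624, 0.0169, 0.0512]
tcp_rot: [0.076, 0.997, -0.001, -0.003]
contact_force: [-0.4, -4.1, -3.3]
opening: 0.265
```

arm_command --steps '[[[0,0,0],[0,0,0.002],-1],[[0,0,0],[0,0,0.004],-1],[[0,0,0],[0,0,0.005],-1],[[0,0,0],[0,0,0.005],-1]]'

```text
time: 15.58
eef_pos: [0.5631, 0.0169, 0.0503]
tcp_rot: [0.076, 0.997, -0.001, -0.004]
contact_force: [-6.6, -2.2, 17.2]
opening: 0.272
```

Run:
```python
from h import *
goal((563.5,17,49,81.4))
n="scene";c=read_camera(n)["frame"];crop(n,c,185,150,130,110,6,"pics/s12.png")
```

```text
t 15.57 tcp [563.1  16.9  50.3] yaw 81.3 q [-0.15  0.21  1.95 -0.    0.99 -1.57] F [-6.6 -2.2 17.2] op 0.272
(563.5, 17, 49, 81.4) turn [-0.002, -0.007, -0.002] shift [-0.0004, 0.0002, 0.0013]
```

View pics/s12.png

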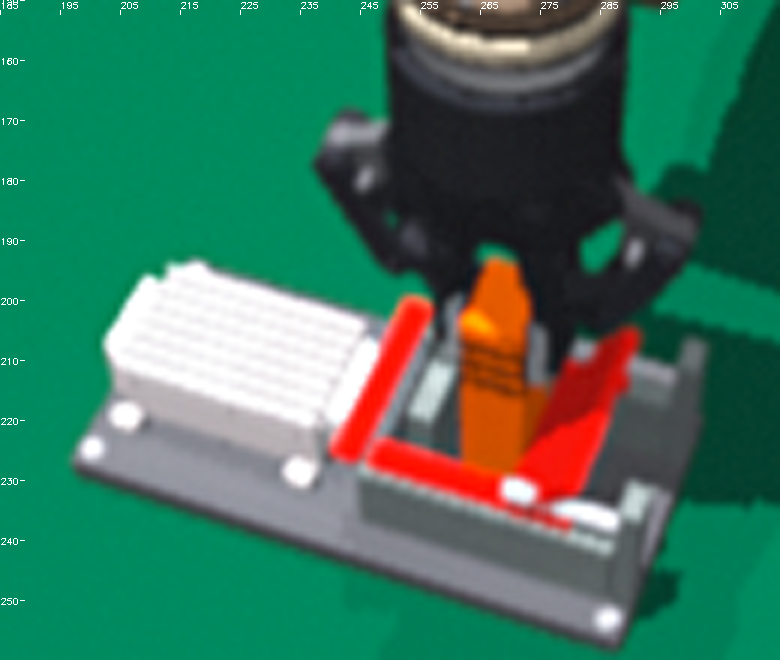

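arm_command --steps '[[[0,0,0],[0,0,-0.001],-1],[[0,0,0],[0,0,-0.001],1],[[0,0,0],[0,0,-0.001],1],[[0,0,0],[0,0,-0.001],1],[[0,0,0],[0,0,-0.001],1],[[0,0,0],[0,0,-0.001],1],[[0,0,0],[0,0,-0.03],1],[[0,0,0],[0,0,-0.08],1],[[0,0,0],[0,0,-0.12],1],[[0,0,0],[0,0,-0.12],1]]'

```text
time: 16.88
eef_pos: [0.5669, 0.0167, 0.1751]
tcp_rot: [0.076, 0.997, -0.001, 0.001]
contact_force: [-0.1, -0.3, 0.3]
opening: 0.999
```

Run:
```python
from h import *
goal((547.1,-91.8,170,-8.6))
n="scene";c=read_camera(n)["frame"];np.save("s13.npy",c);crop(n,c,190,170,120,90,6,"pics/s13.png")
n="top";c=read_camera(n)["frame"];np.save("t13.npy",c);crop(n,c,215,130,110,80,6,"pics/t13.png")
```

```text
t 16.88 tcp [566.9  16.7 175.1] yaw 81.3 q [-0.15  0.06  1.86 -0.    1.21 -1.57] F [-0.1 -0.3  0.3] op 0.999
(547.1, -91.8, 170, -8.6) turn [-0.0, 0.003, 1.569] shift [0.0031, -0.1102, 0.0054]
```

View pics/s13.png

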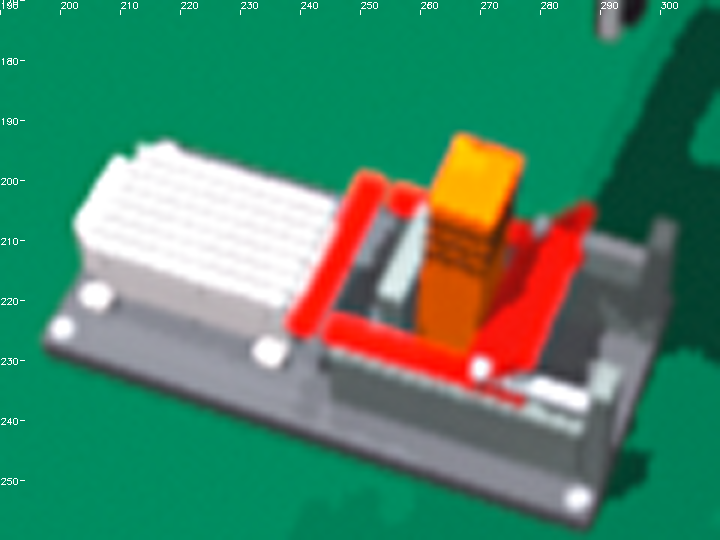

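View pics/t13.png

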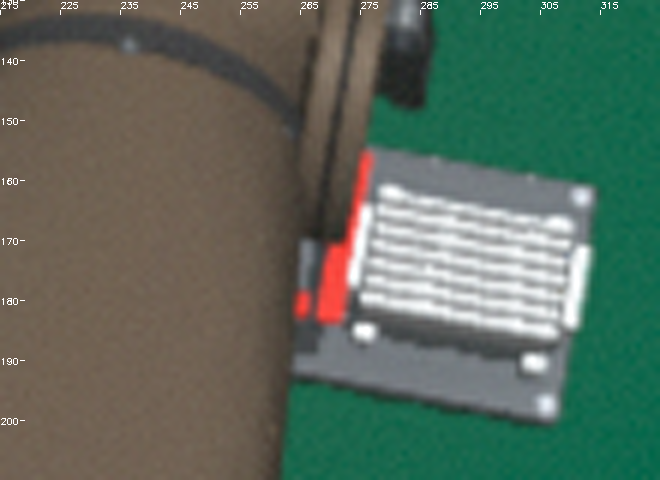

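Run:
```python
from h import *
S=lambda x,y:(190+x/6-.5,170+y/6-.5); T=lambda x,y:(215+x/6-.5,130+y/6-.5)
s=np.array([563.5,17]);a=np.radians(-8.6);Y=np.array([-np.sin(a),np.cos(a)]);X=np.array([np.cos(a),np.sin(a)])
w=np.array([S(461,132),S(524,155),S(493,228),S(429,205)])
P=onz("scene",w,.122)*1000;print(P.round(1),P.mean(0).round(1)); d=P.mean(0)[:2]-s;print("wedge in slot x,y",d@X,d@Y)
n=onz("scene",[S(362,170),S(285,328)],.054)[:,:2]*1000;print("nose -y edge y",(n-s)@Y,"closed -75.5")
u=onz("top",[T(380,184),T(576,216),T(556,340),T(359,306)],.046)*1000;print(u.round(1),u.mean(0)); d=u.mean(0)[:2]-s;print(d@X,d@Y)
```

```text
[[542.2   8.  122. ]
 [548.3  32.2 122. ]
 [582.3  27.2 122. ]
 [576.8   3.3 122. ]] [562.4  17.7 122. ]
wedge in slot x,y -1.2033289221533103 0.5002893685897568
nose -y edge y [-61.22417743 -60.98452147] closed -75.5
[[ 580.7  -52.8   46. ]
 [ 569.  -138.1   46. ]
 [ 513.7 -129.6   46. ]
 [ 526.1  -44.7   46. ]] [547.38810706 -91.31368533  46.        ]
0.26598718396748827 -109.50514497129731
```

Run:
```python
from h import *
s=np.array([.5635,.017,0]);a=np.radians(-8.6);Y=np.array([-np.sin(a),np.cos(a),0]);X=np.array([np.cos(a),np.sin(a),0])
im=cv2.imread("pics/s13.png")
def dr(yc,z,col):
    q=[proj("scene",s+X*x+Y*(yc+y)+[0,0,z])[0] for x,y in((-.016,-.012),(-.016,.012),(.016,.012),(.016,-.012))]
    q=((np.array(q)-[190,170]+.5)*6);cv2.polylines(im,[q.astype(int)],True,col,1);print(yc,z,q.round().tolist())
dr(-.007,.122,(255,0,0));dr(0,.122,(255,255,0))
# post top for check
q=[proj("scene",s+X*x+Y*y+[0,0,.07])[0] for x,y in((-.023,-.019),(.023,-.019))];print(((np.array(q)-[190,170]+.5)*6).round())
cv2.imwrite("pics/ov.png",im[100:400,200:700])
```

```text
-0.007 0.122 [[440.0, 135.0], [502.0, 152.0], [473.0, 220.0], [408.0, 201.0]]
0 0.122 [[458.0, 140.0], [521.0, 157.0], [492.0, 225.0], [427.0, 206.0]]
[[447. 207.]
 [404. 300.]]
```

View pics/ov.png

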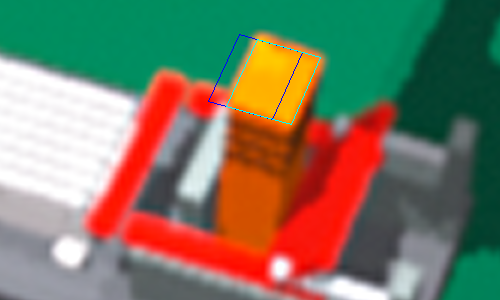

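arm_command --steps '[[[0,0,0.18],[0.003,-0.055,0],1],[[0,0,0.36],[0.003,-0.11,0],1],[[0,0,0.54],[0.003,-0.11,0],1],[[0,0,0.72],[0.003,-0.11,0],1],[[0,0,0.9],[0.003,-0.11,0],1],[[0,0,1.08],[0.003,-0.11,0],1],[[0,0,1.26],[0.003,-0.11,0.03],1],[[0,0,1.44],[0.003,-0.11,0.06],1],[[0,0,1.569],[0.003,-0.11,0.08],1],[[0,0,1.569],[0.003,-0.11,0.08],1],[[0,0,1.569],[0.003,-0.11,0.08],1]]'

```text
time: 18.35
eef_pos: [0.5435, -0.0913, 0.0902]
tcp_rot: [0.758, 0.653, -0.003, -0.002]
contact_force: [0.8, -0.6, -0.4]
opening: 0.998
```

Run:
```python
from h import *
goal((547.2,-91.5,-20,-8.6))
n="scene";c=read_camera(n)["frame"];np.save("s14.npy",c);crop(n,c,180,140,130,110,6,"pics/s14.png")
n="top";c=read_camera(n)["frame"];np.save("t14.npy",c);crop(n,c,215,130,110,80,6,"pics/t14.png")
```

```text
t 18.35 tcp [543.5 -91.3  90.2] yaw -8.5 q [-0.35  0.13  1.96 -0.    1.06 -0.2 ] F [ 0.8 -0.6 -0.4] op 0.998
(547.2, -91.5, -20, -8.6) turn [-0.008, 0.002, 0.002] shift [0.0006, 0.0046, 0.1102]
```

View pics/s14.png

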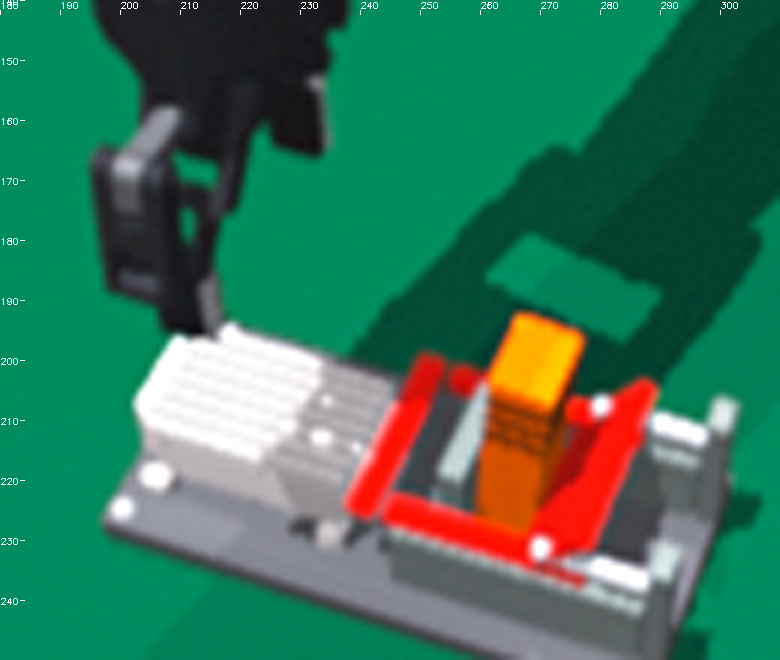

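View pics/t14.png

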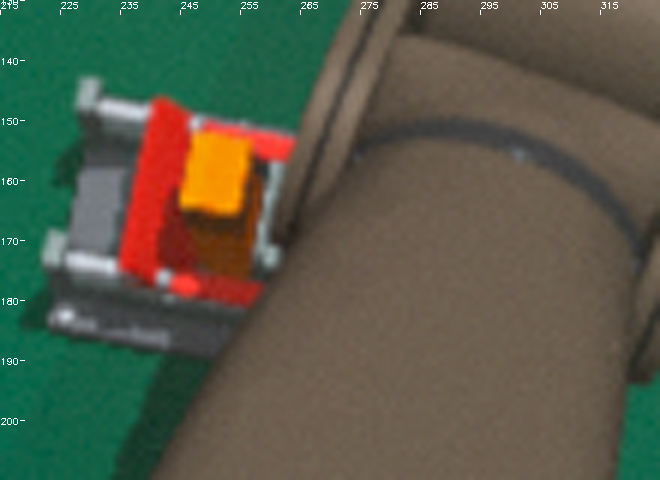

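Run:
```python
from h import *
t=np.array([216,172])/6+[214.5,129.5]
print(tri((268.8,199.5),tuple(t))*1000, onz("top",t,.122)*1000, onz("scene",[[268.8,199.5]],.122)*1000)
s=np.array([563.5,17]);a=np.radians(-8.6);Y=np.array([-np.sin(a),np.cos(a)]);X=np.array([np.cos(a),np.sin(a)])
P=tri((268.8,199.5),tuple(t))[:2]*1000-s;print(P@X,P@Y)
```

```text
[562.3959796   17.52399202 121.63574696] [[562.25992791  17.72672798 122.        ]] [[562.69908497  17.36690717 122.        ]]
-1.169962544254669 0.3530103797620079
```

arm_command --steps '[[[0,0,0],[0.001,0.005,0.03],1],[[0,0,0],[0.001,0.005,0.07],1],[[0,0,0],[0.001,0.005,0.1],1],[[0,0,0],[0.001,0.005,0.11],1],[[0,0,0],[0.001,0.005,0.11],1]]'

```text
time: 19.08
eef_pos: [0.5491, -0.0916, -0.0183]
tcp_rot: [0.758, 0.653, -0.003, -0.001]
contact_force: [-0.1, -0.7, -0.2]
opening: 1.0
```

Run:
```python
from h import *
goal((547.2,-91.5,-20,-8.6))
n="scene";c=read_camera(n)["frame"];crop(n,c,180,140,130,110,6,"pics/s15.png")
```

```text
t 19.07 tcp [549.1 -91.6 -18.3] yaw -8.5 q [-0.35  0.3   1.99 -0.    0.86 -0.19] F [-0.1 -0.7 -0.2] op 1.0
(547.2, -91.5, -20, -8.6) turn [-0.005, 0.003, 0.001] shift [-0.0002, -0.0019, 0.0018]
```

View pics/s15.png

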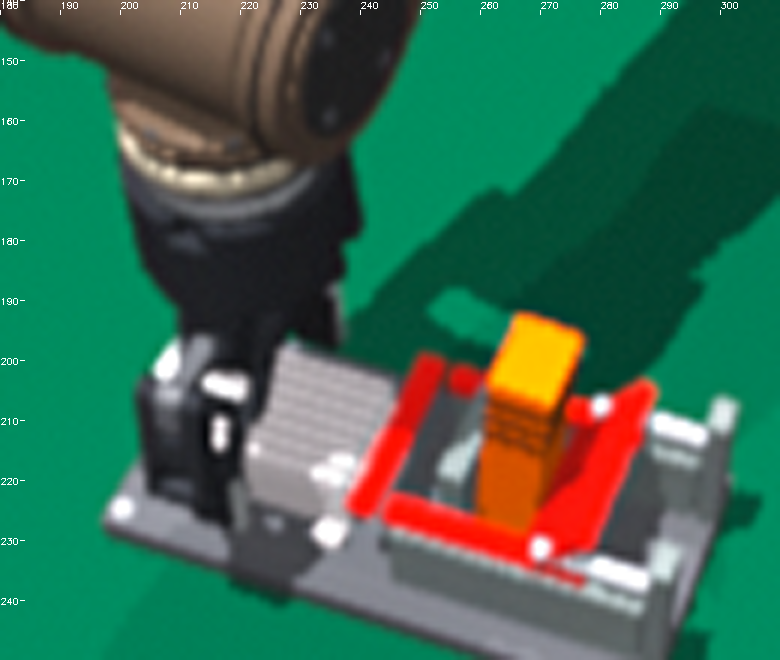

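arm_command --steps '[[[0,0,0],[0,-0.002,0.001],-1],[[0,0,0],[0,-0.002,0.001],-1],[[0,0,0],[0,-0.002,0.001],-1],[[0,0,0],[0,-0.002,0.001],-1],[[0,0,0],[0,-0.002,0.001],-1]]' --force 60

```text
time: 19.75
eef_pos: [0.5487, -0.0919, -0.0169]
tcp_rot: [0.758, 0.653, -0.002, 0.0]
contact_force: [-0.6, 0.6, 6.2]
opening: 0.57
```

arm_command --steps '[[[0,0,0],[0,0,-0.01],-1],[[0,0,0],[0,0,-0.02],-1],[[0,0,0],[0,0,-0.03],-1],[[0,0,0],[0,0,-0.03],-1]]'

```text
time: 20.25
eef_pos: [0.5497, -0.0921, 0.0143]
tcp_rot: [0.758, 0.653, -0.001, 0.001]
contact_force: [-0.6, 0.2, -2.7]
opening: 0.575
```

Run:
```python
from h import *
goal((547.2,-91.5,-20,-8.6))
n="scene";c=read_camera(n)["frame"];crop(n,c,180,140,130,110,6,"pics/s16.png")
```

```text
t 20.25 tcp [549.7 -92.1  14.3] yaw -8.5 q [-0.35  0.25  1.98 -0.    0.91 -0.19] F [-0.6  0.2 -2.7] op 0.575
(547.2, -91.5, -20, -8.6) turn [0.0, 0.004, 0.001] shift [0.0003, -0.0025, 0.0343]
```

View pics/s16.png

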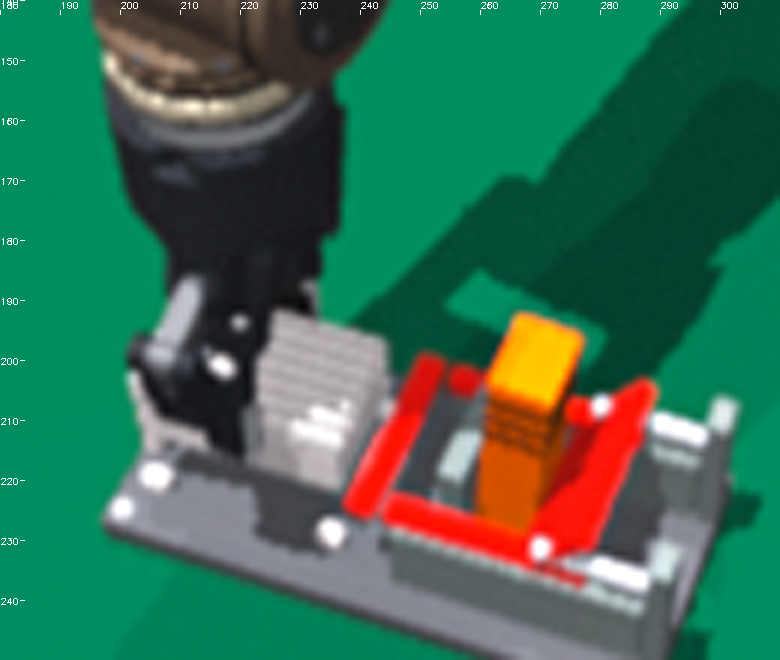

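arm_command --steps '[[[0,0,0],[0,0,-0.02],-1],[[0,0,0],[0,0,-0.05],-1],[[0,0,0],[0,0,-0.09],-1],[[0,0,0],[0,0,-0.12],-1],[[0,0,0],[0,0,-0.14],-1],[[0,0,0],[0,0,-0.14],-1],[[0,0,0],[0,0,-0.14],-1]]' --force 80

```text
time: 21.18
eef_pos: [0.5482, -0.091, 0.1517]
tcp_rot: [0.758, 0.653, -0.002, -0.001]
contact_force: [-0.3, -0.1, -4.3]
opening: 0.568
```

Run:
```python
from h import *
goal((481,353,150,-8.6),(481,353,-20,-8.6))
n="scene";c=read_camera(n)["frame"];crop(n,c,180,110,130,110,6,"pics/s17.png")
n="top";c=read_camera(n)["frame"]
hsv=cv2.cvtColor(c,cv2.COLOR_RGB2HSV);m=cv2.inRange(hsv,(100,120,60),(118,255,255))
cs=max(cv2.findContours(m[:, :200],0,1)[0],key=cv2.contourArea);r=cv2.minAreaRect(cs);b=cv2.boxPoints(r);print(r)
P=onz("top",b,.024)*1000;print(P.round(1),P.mean(0))
```

```text
t 21.18 tcp [548.2 -91.  151.7] yaw -8.5 q [-0.35  0.06  1.91 -0.    1.17 -0.19] F [-0.3 -0.1 -4.3] op 0.568
(481, 353, 150, -8.6) turn [-0.004, 0.003, 0.001] shift [0.4292, -0.1323, 0.001]
(481, 353, -20, -8.6) turn [-0.004, 0.003, 0.001] shift [0.4297, -0.1316, 0.171]
((123.30189514160156, 196.0565948486328), (69.5382080078125, 66.3438720703125), 10.619654655456543)
[[405.2 446.1  24. ]
 [580.5 433.4  24. ]
 [550.9 248.5  24. ]
 [377.7 267.   24. ]] [478.57712436 348.75162245  24.        ]
```

View pics/s17.png

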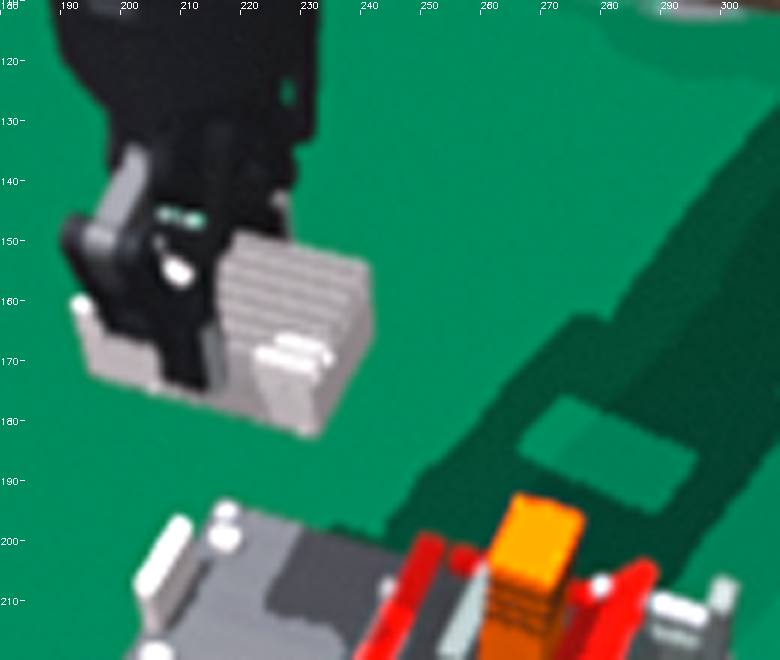

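arm_command --steps '[[[0,0,0],[0.03,-0.009,-0.01],-1],[[0,0,0],[0.08,-0.025,-0.01],-1],[[0,0,0],[0.135,-0.042,-0.01],-1],[[0,0,0],[0.19,-0.059,-0.01],-1],[[0,0,0],[0.245,-0.076,-0.01],-1],[[0,0,0],[0.3,-0.093,-0.01],-1],[[0,0,0],[0.35,-0.109,-0.01],-1],[[0,0,0],[0.39,-0.121,-0.01],-1],[[0,0,0],[0.415,-0.129,0],-1],[[0,0,0],[0.428,-0.133,0.02],-1],[[0,0,0],[0.428,-0.133,0.04],-1],[[0,0,0],[0.428,-0.133,0.06],-1]]'

```text
time: 22.78
eef_pos: [0.4792, 0.3505, 0.0882]
tcp_rot: [0.758, 0.652, -0.004, -0.001]
contact_force: [0.8, 0.4, -3.6]
opening: 0.56
```

Run:
```python
from h import *
goal((480,352,-10,-8.6),(480,352,-20,-8.6))
n="scene";c=read_camera(n)["frame"];crop(n,c,340,110,130,110,6,"pics/s18.png")
```

```text
t 22.77 tcp [479.2 350.5  88.2] yaw -8.6 q [ 0.46  0.22  1.86 -0.    1.07  0.61] F [ 0.8  0.4 -3.6] op 0.56
(480, 352, -10, -8.6) turn [-0.007, 0.005, 0.0] shift [0.0021, 0.0012, 0.0982]
(480, 352, -20, -8.6) turn [-0.007, 0.005, 0.0] shift [0.0021, 0.0013, 0.1082]
```

View pics/s18.png

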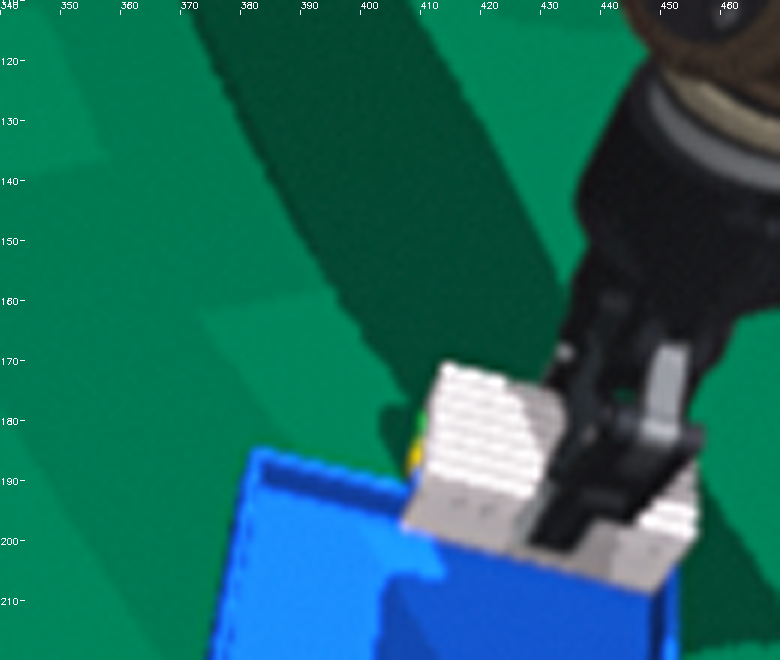

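arm_command --steps '[[[0,0,0],[0.002,0.001,0.03],-1],[[0,0,0],[0.002,0.001,0.06],-1],[[0,0,0],[0.002,0.001,0.085],-1],[[0,0,0],[0.002,0.001,0.1],-1],[[0,0,0],[0.002,0.001,0.1],-1]]'

```text
time: 23.45
eef_pos: [0.4768, 0.3496, -0.0162]
tcp_rot: [0.758, 0.652, -0.008, -0.002]
contact_force: [0.3, 0.1, -3.2]
opening: 0.563
```

Run:
```python
from h import *
goal((480,352,-20,-8.6))
n="scene";c=read_camera(n)["frame"];crop(n,c,350,150,130,120,6,"pics/s19.png")
```

```text
t 23.45 tcp [476.8 349.6 -16.2] yaw -8.7 q [ 0.46  0.37  1.89 -0.    0.9   0.61] F [ 0.3  0.1 -3.2] op 0.563
(480, 352, -20, -8.6) turn [-0.013, 0.009, -0.001] shift [0.0028, 0.0028, 0.0038]
```

View pics/s19.png

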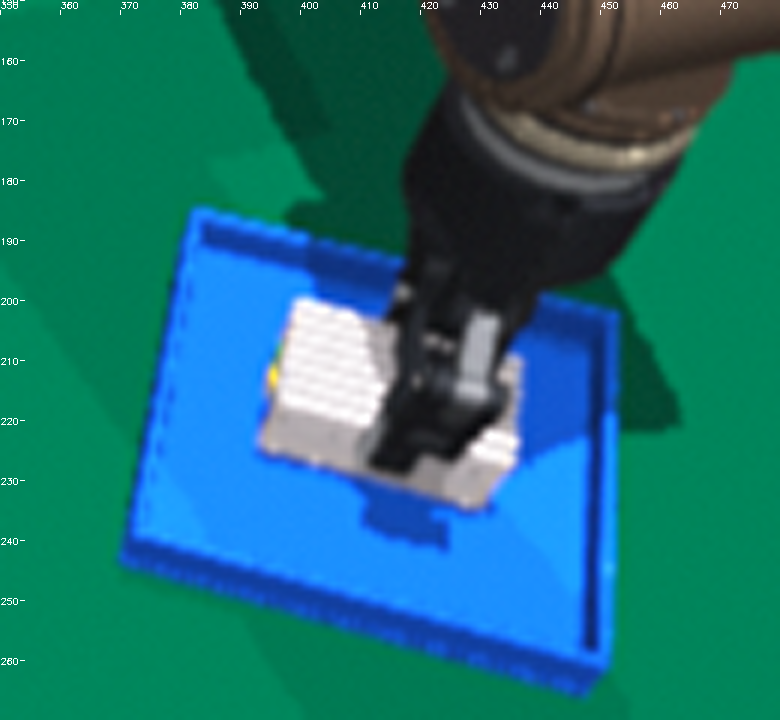

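arm_command --steps '[[[-0.013,0.009,0],[0,0,0.003],-1],[[-0.013,0.009,0],[0,0,0.006],-1],[[-0.013,0.009,0],[0,0,0.007],-1],[[-0.013,0.009,0],[0,0,0.007],-1]]'

```text
time: 24.0
eef_pos: [0.4777, 0.3503, -0.0218]
tcp_rot: [0.758, 0.652, 0.001, 0.0]
contact_force: [0.4, 1.0, -4.0]
opening: 0.564
```

arm_command --steps '[[[0,0,0],[0,0,0.001],-1],[[0,0,0],[0,0,0.002],-1],[[0,0,0],[0,0,0.003],-1],[[0,0,0],[0,0,0.003],-1]]'

```text
time: 24.5
eef_pos: [0.4778, 0.3504, -0.0245]
tcp_rot: [0.758, 0.652, 0.001, 0.0]
contact_force: [0.3, 0.4, -0.9]
opening: 0.563
```

arm_command --steps '[[[0,0,0],[0,0,0.001],-1],[[0,0,0],[0,0,0.002],-1],[[0,0,0],[0,0,0.002],-1]]'

```text
time: 24.88
eef_pos: [0.4778, 0.3505, -0.0247]
tcp_rot: [0.758, 0.652, 0.0, 0.0]
contact_force: [-4.3, -2.1, 8.2]
opening: 0.564
```

Contact with the tray floor is confirmed, so I release and retreat.

arm_command --steps '[[[0,0,0],[0,0,0],1],[[0,0,0],[0,0,0],1],[[0,0,0],[0,0,0],1],[[0,0,0],[0,0,0],1],[[0,0,0],[0,0,0],1],[[0,0,0],[0,0,-0.03],1],[[0,0,0],[0,0,-0.09],1],[[0,0,0],[0,0,-0.15],1],[[0,0,0],[0,0,-0.2],1],[[0,0,0],[0,0,-0.2],1],[[0,0,0],[0,0,-0.2],1],[[0,0,0],[0,0,-0.2],1]]'

```text
time: 26.38
eef_pos: [0.4764, 0.3497, 0.1728]
tcp_rot: [0.758, 0.652, -0.002, -0.0]
contact_force: [0.1, -0.0, -1.1]
opening: 0.998
```

Run:
```python
from h import *
goal((480,352,-20,-8.6))
for n in("scene","top"):
    c=read_camera(n)["frame"];np.save(n+"20.npy",c);cv2.imwrite(f"pics/{n}20.png",cv2.resize(c[:,:,::-1],(768,576),interpolation=cv2.INTER_CUBIC))
```

```text
t 26.38 tcp [476.4 349.7 172.8] yaw -8.6 q [ 0.46  0.12  1.8  -0.    1.22  0.61] F [ 0.1 -0.  -1.1] op 0.998
(480, 352, -20, -8.6) turn [-0.003, 0.002, -0.0] shift [0.0032, 0.0037, 0.1928]
```

View pics/scene20.png

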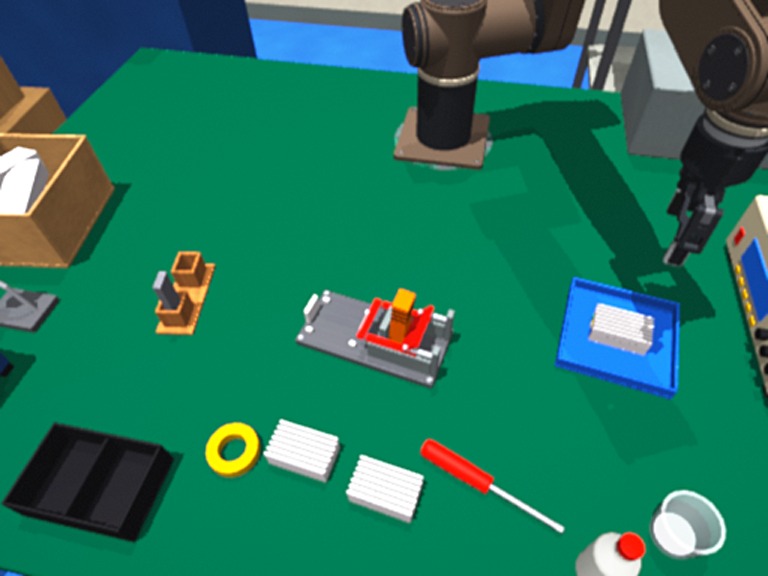

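View pics/top20.png

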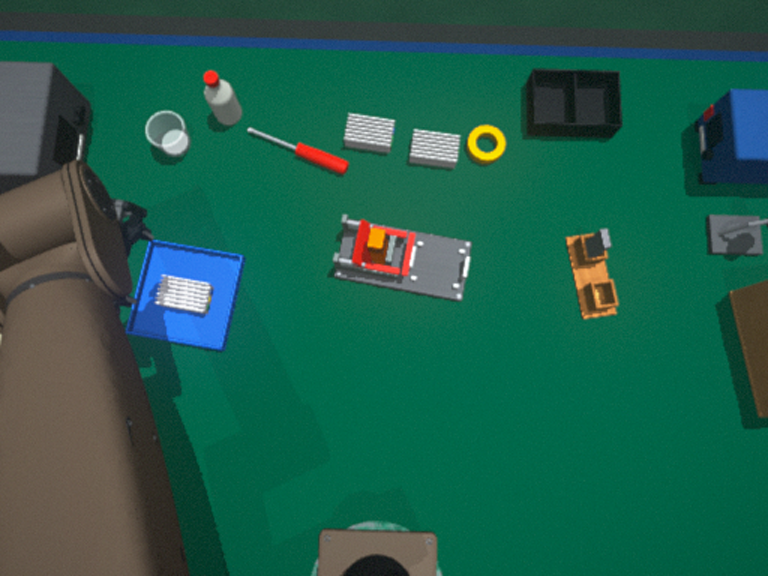

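Run:
```python
from h import *
s=np.array([563.5,17]);a=np.radians(-8.6);Y=np.array([-np.sin(a),np.cos(a)]);X=np.array([np.cos(a),np.sin(a)])
t=np.load("top20.npy");sc=np.load("scene20.npy");uv={}
for n,im in(("top",t),("scene",sc)):
    m=cv2.inRange(cv2.cvtColor(im,cv2.COLOR_RGB2HSV),(14,200,225),(25,255,255));m[:, :225]=0;m[:,300:]=0
    k,l,st,c=cv2.connectedComponentsWithStats(m);i=1+np.argmax(st[1:,4]);uv[n]=c[i];print(n,st[i],c[i])
P=tri(uv["scene"],uv["top"])*1000;print("wedge top",P,"slot xy",(P[:2]-s)@X,(P[:2]-s)@Y)
m=cv2.inRange(cv2.cvtColor(t,cv2.COLOR_RGB2HSV),(0,0,110),(179,90,255));m[:,:100]=0;m[:,145:]=0;m[:178]=0;m[212:]=0
k,l,st,c=cv2.connectedComponentsWithStats(m);i=1+np.argmax(st[1:,4]);print("unit",st[i],onz("top",c[i],.038)*1000)
crop("scene",sc,190,170,120,90,6,"pics/s21.png");crop("top",t,80,130,240,90,3,"pics/t21.png")
```

```text
top [245 152  12  13 116] [250.37931034 158.20689655]
scene [262 193  15  15 147] [268.78911565 199.67346939]
wedge top [562.45435238  17.66864799 121.12821887] slot xy -1.1338772597790865 0.5047686873037941
unit [103 183  39  26 699] [[475.27270344 346.2336185   38.        ]]
```

View pics/s21.png

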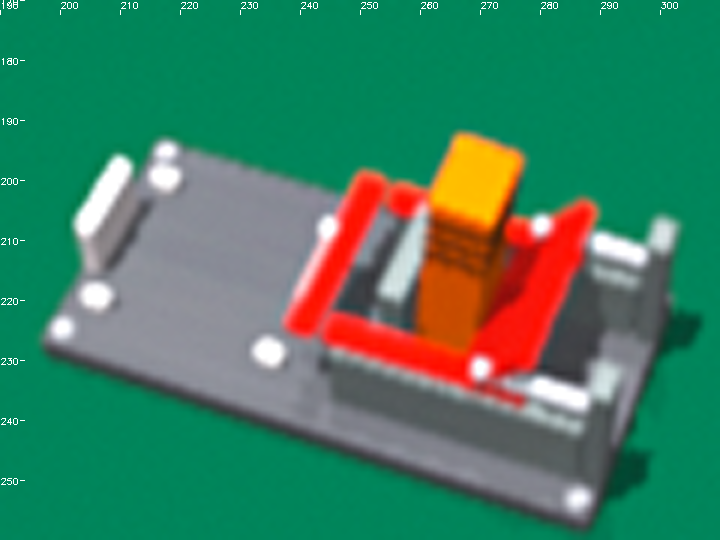

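```bash
python3 -c "
from plant import *
s=get_state();print(s['time'],s['dq'],s['contact_force']);print(sign_off())"
```

```text
26.475 [-0.00121789 -0.00350575 -0.00827399 -0.00093667 -0.00087987 -0.00022787] [-1.42549152  0.93341697 -0.02393888]
the job is handed in; nothing more can be done
None
```

The job is handed in at 26.5 s. The orange wedge stands home in the slot and holds the catch open, and the controller was lifted out and set down in the blue tray. I have no verdict back.

**Last checks**
- **Wedge:** its top is at z of about 121 mm, against 122 mm expected when fully home. It met the slot floor with about 17 N.
- **Catch:** open about 14 mm, measured from the nose edge just after the wedge was let go. The last picture looks unchanged.
- **Controller:** upright and still in the tray, about 5–7 mm from my estimate of the tray's centre. I lowered it until it touched the floor, then opened the gripper.
- **Grey wedge and arm:** the grey wedge is still in its pocket. The gripper is open, its reported position about 200 mm above where it let go, touching nothing.

**Checks that disagreed**
- **Reported TCP height:** it read about 39 mm too low. My first grasp of the wedge closed on air just above it. I touched the bench lightly to measure the offset and used it for every height after that.
- **Wedge position after release:** its top lies about 0.5 mm to +y of my slot estimate, not the expected 7 mm to -y. Either it leans a few degrees or my slot estimate is a few mm off. Both should be within the limits, and it did not move between pictures.

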